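# Unstack the forming blocks and punch holders onto their stands

### The arm

A 7-joint arm with a two-finger parallel gripper is mounted at the origin on the work surface; the furniture and walls round the work are solid. World frame = base frame: x ahead of the robot, y to its left, z up, the work surface at z = 0. Lengths are in m, angles in rad, forces in N, time in s.
With the tool pointing down it reaches from about 0.425 to 0.8 m from the base axis. Payload 8.3 kg.
Tool frame: the origin (TCP) lies on the centre line of the jaws, within the pads' length; the fingertips stand 14 mm ahead of it and the grasp point (between the pads) lies 5 mm behind it; z points along the fingers, y is the line along which they close (so a half turn about z gives the same grasp; the last joint's range is limited). The gripper opens to 85 mm and grips with 20 to 120 N. Pads are 22 mm wide; open, the fingers measure 114 mm over their backs; the gripper's body (76 mm by 85 mm) begins 54 mm behind the grasp point. The pads swing forward as they close: fully open they stand 13 mm farther back than shut.
Start: joints at [-1.233, 0.383, 0.016, 1.37, -0.006, 1.388, -0.046], TCP at [0.244, 0.575, 0.245] pointing down, gripper open.
Joint ranges: [-2.95, 2.95], [-0.25, 2.06], [-1.52, 1.56], [0.18, 2.33], [-1.44, 4.58], [0.02, 2.06], [-3.01, 3.01]. Speed limits (rad/s): [2.39, 2.39, 3.01, 3.01, 3.14, 3.14, 3.14].

### API

Orientations are given as a unit quaternion [x, y, z, w].
In Python, from plant import * gives the robot as it stands. The module is installed in compiled form; this text tells all that it offers.
- The arm moves only by the tool jog_arm, never from a script. Its argument "commands" is a list of rows, each a list of 5 numbers: the shift along the world's x, y, z in units of 30 mm (1.0 is 30 mm), then the turn about the world's z in units of 6 degrees (1.0 is 6 degrees), then the opening, from 0 (shut) to 1 (fully open). In form: [[tx, ty, tz, yaw, fingers], ...]. A call has 1 to 5 rows; each row is the pose to reach, as a shift and turn from the pose commanded when the call began; what a row does not reach only later rows make up. A row lasts 1/8 s, in which the tool goes at most 62.5 mm and 10.7 degrees, less where a joint would pass 70% of its speed; a pose out of reach is approached as far as the arm can. A call with a gripper value outside its range is refused whole. The fingers move at their own pace and stop on an object; "grip_force" is the grip in N (left out, the last holds). Time passes only in rows, so rows that repeat a pose let the fingers close. It gives the time, the measured TCP pose, the force, the opening and the grip force at its end, in the units of the state.
- get_obs(): the state, without advancing time (a new reading comes with each control period).
- snapshot(name): name is "scene" or "top"; returns (picture, depth): 400x640x3 uint8, red, green, blue; 400x640 float32, m along the optical axis (not along the pixel's ray), 0 where there is no reading.
- camera_model(name): a dict with "mtx" (3x3 intrinsics, pixels), "R" (3x3) and "t" (3): a world point X has camera coordinates R X + t. Camera axes: x right, y down, z forward; pixel columns grow to the right and rows downward; lengths in m; the calibration is good to about 2 mm. A picture is of the moment at which its call begins. camera_model takes no time and is no camera call.
- finish_job(): hands the job in; it is judged then, once.
The state is a dict: "t": time; "joint_positions": joint angles; "qvel": joint speeds; "tau": joint torques, N m; "tool_pos": TCP position; "eef_rot": TCP orientation; "wrist_force": force on the tool from outside, world axes, zero at the start; "ft_torque": the same for the moment, N m; "finger_gap": finger opening in m; "grip_force": force on a finger pad.
Only numpy, scipy, OpenCV 4.12 (cv2) and the standard library are available. Lean on these libraries where they do the work, as an engineer would, in place of code of your own. Each camera call takes 0.05 s, during which the arm holds its last target. There are 200 camera calls.

### The job

The steel blocks and red punch holders were left piled in two stacks on the jeweller's bench. Take the stacks apart from the top and put each piece on the cork of the wooden stand that has its own shape and size: upright, centred, with its sides in line with the stand's (how the round and the hexagonal piece are turned does not matter). Do not tip any piece over on the way, and leave everything standing still.

Things in the scene. Friction and masses are not known exactly. Their poses are not given: they have to be found in the camera images.
- square_block: Square grey steel bench block, 60 x 60 x 30 mm high, about 0.75 kg; bottom of the stack of three, directly on the table. Origin: centre of its underside; z up, x and y square to its sides.
- hex_block: Hexagonal grey steel block, 52 mm across the flats, 60 mm across the corners, 20 mm high, about 0.36 kg; lies on the square block. Origin: centre of its underside; z up; its x axis, and the directions 60 and 120 degrees from it, are square to a pair of flats.
- small_holder: Small red plastic punch holder, square, full of upright steel punches; 29 x 29 mm, 49 mm high in all; the wide lower part (29 mm) reaches 32 mm up, above that a part about 22 mm wide. Stands upright on the hexagonal block, so at the top of that stack. Origin: centre of its underside; z up, x and y square to its sides.
- round_block: Round grey steel block with a fine groove round its rim, diameter 64 mm, 24 mm high, about 0.55 kg; bottom of the stack of two, directly on the table. Origin: centre of its underside; z up.
- long_holder: Long red plastic punch holder full of upright steel punches; 37 mm (x) by 74 mm (y), 49 mm high in all; the wide lower part reaches 32 mm up, above that a part about 30 x 66 mm. Stands upright on the round block and overhangs it by 5 mm at both ends. Origin: centre of its underside; z up, y along its length.
- square_stand: Storage stand for the square block: flat wooden plate 88 x 88 mm with a 76 x 76 mm cork face, fixed on the table. No rim. Origin: centre of its underside; the cork face is 10 mm above it and 2 mm above the wood. x and y square to its sides. All five stands are built so.
- hex_stand: Storage stand for the hexagonal block: hexagonal, wood 80 mm and cork 68 mm across the flats, cork face 10 mm above its origin (centre of the underside); fixed.
- small_stand: Storage stand for the small punch holder: the smallest, square, wood 57 x 57 mm and cork 45 x 45 mm, cork face 10 mm above its origin (centre of the underside), x and y square to its sides; fixed.
- round_stand: Storage stand for the round block: round, wood 92 mm and cork 80 mm in diameter, cork face 10 mm above its origin (centre of the underside); fixed.
- long_stand: Storage stand for the long punch holder: oblong, wood 65 mm (x) by 102 mm (y) and cork 53 x 90 mm, cork face 10 mm above its origin (centre of the underside), y along its length; fixed.
Things that resemble listed ones, but are neither listed nor needed, are in the scene too. What is shaped like the hex_stand but blue is not meant.

How it is judged:
By the outcome, as a careful person would: the job done as asked, in the order asked, and still so for the second after the job is handed in, with the robot touching nothing.
It also fails if it takes over 131 s, if anything falls off the work surface, if the arm or the gripper's body presses on something with over 40 N, if the wrist force passes 120 N, or if a joint passes its speed limit or range.

## Working session

There is one attempt and no reset: what is moved stays moved. The work goes in short steps, Python scripts to look and compute and a tool call to move; the robot and the scene stay as the last step left them, time stands still between calls to the robot, and variables do not carry over. Pictures are saved under pics/ and viewed, at most 16 in all, crops included, and the job is handed in when it is done.

Besides the shell and the picture viewer there is one more tool, called after "Call:" as name(argument=value, ...) on one line, values as JSON. jog_arm: Moves the arm, as the interface text tells. Its arguments: {"type":"object","properties":{"commands":{"type":"array","items":{"type":"array","items":{"type":"number"}}},"grip_force":{"type":"number"}},"required":["commands"]}

```bash
mkdir -p pics; python3 - <<'E'
from plant import *
import cv2,numpy as np
for n in("scene","top"):
    p,d=snapshot(n); cv2.imwrite(f"pics/{n}0.png",p[:,:,::-1]); np.savez(f"{n}0.npz",p=p,d=d)
    m=camera_model(n); print(n,np.round(m["mtx"],1).tolist(),np.round(m["R"],3).tolist(),np.round(m["t"],3).tolist(),(d==0).mean())
o=get_obs();print({k:np.round(v,3).tolist() for k,v in o.items()})
E
```

```text
scene [[413.0, 0.0, 319.8], [0.0, 413.0, 200.5], [0.0, 0.0, 1.0]] [[0.676, -0.737, 0.022], [-0.401, -0.392, -0.828], [0.618, 0.551, -0.561]] [-0.331, 0.3, 0.964] 0.0040625
top [[461.7, 0.0, 317.9], [0.0, 461.7, 206.6], [0.0, 0.0, 1.0]] [[-0.027, -1.0, -0.007], [-0.994, 0.028, -0.107], [0.107, 0.004, -0.994]] [0.073, 0.542, 1.382] 0.00409375
{'t': 0.1, 'joint_positions': [-1.233, 0.384, 0.016, 1.371, -0.006, 1.388, -0.047], 'qvel': [-0.001, -0.001, 0.001, -0.003, 0.0, 0.002, 0.001], 'tau': [0.003, -62.913, 0.848, -37.276, 0.017, 0.01, -0.0], 'tool_pos': [0.244, 0.575, 0.244], 'eef_rot': [0.199, 0.98, -0.001, -0.0], 'wrist_force': [-0.421, 0.436, -0.225], 'ft_torque': [0.012, -0.038, -0.049], 'grip_force': 0.0, 'finger_gap': 0.085}
```

View pics/scene0.png

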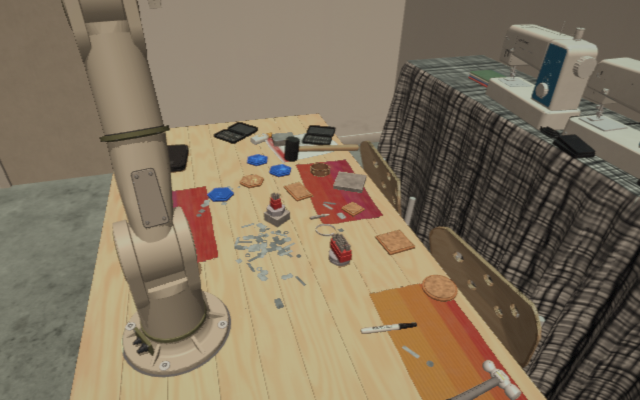

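View pics/top0.png

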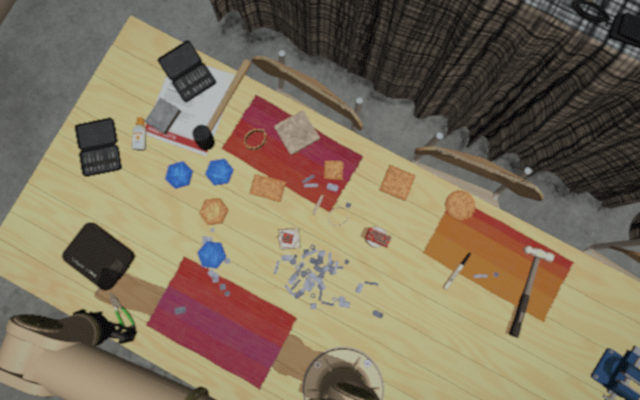

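The top view shows the stack of three at about (288,238) and the stack of two at (377,237). Candidates:
- **Hex stand:** orange hexagon at (213,211). The blue hexagons at (179,175), (219,172) and (211,255) are not meant.
- **Square stand:** (397,182). The greyish slab at (297,132) looks similar.
- **Small stand:** (333,170).
- **Long stand:** (267,188).
- **Round stand:** (460,205). The ring at (255,138) looks similar.

Next I'll take one close crop to check these.

```bash
cat > h.py <<'E'
from plant import *
import cv2,numpy as np
def world(n,u,v,d):
    m=camera_model(n);K=m["mtx"];u=np.asarray(u,float);v=np.asarray(v,float)
    c=np.stack([(u-K[0,2])/K[0,0]*d,(v-K[1,2])/K[1,1]*d,d+0*u],-1)
    return (c-m["t"])@m["R"]
def cloud(n,d):
    v,u=np.mgrid[:400,:640]; return world(n,u,v,d)
def onplane(n,u,v,z):
    m=camera_model(n);C=-m["R"].T@m["t"];w=world(n,u,v,1.)-C
    return C+w*((z-C[2])/w[...,2])[...,None]
def rect(n,p,z,cx,cy,half,s=2000.):
    """ortho picture on plane z; col = (cy+half-y)*s, row=(cx+half-x)*s"""
    N=int(2*half*s);r,c=np.mgrid[:N,:N];X=np.stack([cx+half-(r+.5)/s,cy+half-(c+.5)/s,0*r+z],-1)
    m=camera_model(n);q=X@m["R"].T+m["t"];q=q@m["mtx"].T;q=(q[...,:2]/q[...,2:]).astype(np.float32)
    return cv2.remap(p,q[...,0],q[...,1],cv2.INTER_CUBIC)
E
python3 - <<'E'
from h import *
D={n:np.load(n+"0.npz") for n in("scene","top")}
W=cloud("top",D["top"]["d"])
for k,(u,v) in dict(hex=(213,211),sq=(397,182),small=(333,170),long=(267,188),round=(460,205),s3=(288,238),s2=(377,237),slab=(297,132),table=(250,220),t2=(420,300)).items():
    a=W[v-2:v+3,u-2:u+3].reshape(-1,3);print(k,np.round(np.median(a,0),4),np.round(a[:,2].std(),4))
p=D["top"]["p"][:,:,::-1]
c=cv2.resize(p[110:280,190:490],None,fx=2.6,fy=2.6,interpolation=cv2.INTER_CUBIC);cv2.imwrite("pics/top_crop.png",c)
p=D["scene"]["p"][:,:,::-1]
c=cv2.resize(p[160:310,230:470],None,fx=3.3,fy=3.3,interpolation=cv2.INTER_CUBIC);cv2.imwrite("pics/sc_crop.png",c)
E
```

```text
hex [0.5412 0.3836 0.0122] 0.0032
sq [ 0.616  -0.1898  0.0109] 0.0028
small [0.6597 0.0082 0.0104] 0.0023
long [0.6089 0.2149 0.0111] 0.0025
round [ 0.5387 -0.3802  0.0108] 0.003
s3 [0.448  0.1477 0.0961] 0.0082
s2 [ 0.4451 -0.1147  0.0691] 0.0074
slab [0.7829 0.1175 0.0169] 0.0029
table [0.5114 0.2708 0.0016] 0.0028
t2 [ 2.522e-01 -2.445e-01  1.000e-04] 0.0027
```

View pics/top_crop.png

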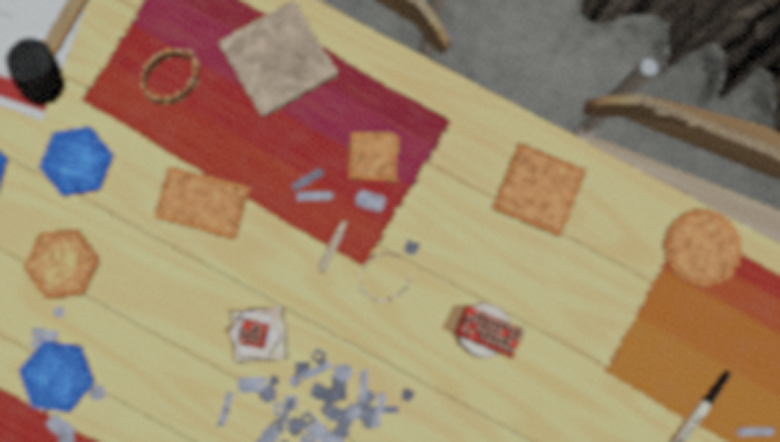

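View pics/sc_crop.png

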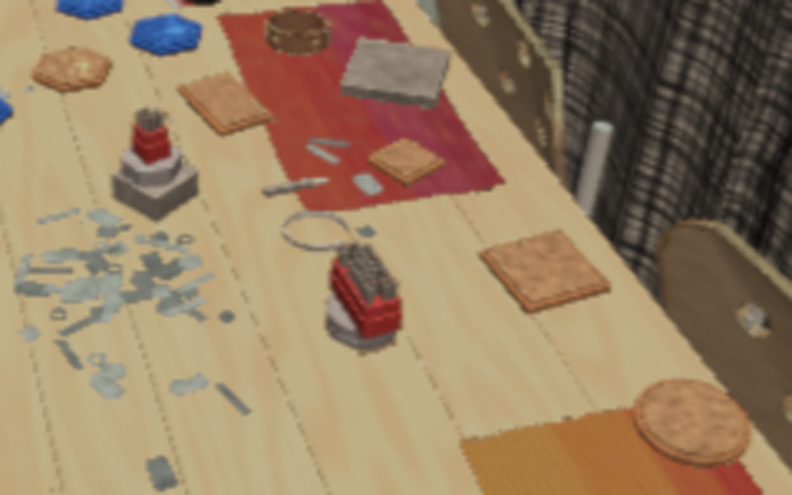

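The choices hold. The hex stand is the wooden hexagon at crop pixel (62,263), and the slab at (278,58) is grey stone, not cork. The small stand is at (373,157), the long one at (203,203), the square one at (540,188) and the round one at (703,247). Now I'll fit poses from both views.

```bash
cat > fit.py <<'E'
from h import *
from scipy.optimize import minimize
def reg(n,r,ph=0): a=np.arange(n)*2*np.pi/n+ph; return np.c_[np.cos(a),np.sin(a)]*r
def box(x,y): return np.array([[1,1],[-1,1],[-1,-1],[1,-1]])*[x/2,y/2]
hexa=lambda f: reg(6,f/np.sqrt(3),np.pi/6); rnd=lambda d: reg(40,d/2)
def stand(f,w,c): return [(w if isinstance(w,np.ndarray) else f(w),0,.008),(c if isinstance(c,np.ndarray) else f(c),.008,.010)]
sq=lambda a:box(a,a)
M=dict(square_stand=stand(sq,.088,.076),hex_stand=stand(hexa,.080,.068),small_stand=stand(sq,.057,.045),round_stand=stand(rnd,.092,.080),
 long_stand=stand(None,box(.065,.102),box(.053,.09)),
 small_holder=[(sq(.029),0,.032),(sq(.022),.032,.049)],long_holder=[(box(.037,.074),0,.032),(box(.03,.066),.032,.049)],
 square_block=[(sq(.06),0,.03)],hex_block=[(hexa(.052),0,.02)],round_block=[(rnd(.064),0,.024)])
S=4
def hull(n,prisms,x,y,a,z,sc=1.):
    m=camera_model(n);R=np.array([[np.cos(a),-np.sin(a)],[np.sin(a),np.cos(a)]]);P=[]
    for f,z0,z1 in prisms:
        g=sc*f@R.T+[x,y]
        for zz in(z0,z1):P.append(np.c_[g,np.full(len(g),z+zz)])
    q=(np.vstack(P)@m["R"].T+m["t"])@m["mtx"].T;q=q[:,:2]/q[:,2:]
    return cv2.convexHull(q.astype(np.float32))[:,0]
def draw(h,off,shape):
    k=np.zeros(shape,np.uint8);cv2.fillPoly(k,[np.round(((h-off)+.5)*S*16-8).astype(np.int32)],255,cv2.LINE_8,4);return k
def fit(name,x,y,a,z,pics,red=False,cams=("scene","top"),verbose=True,also=()):
    """grabCut silhouette in each view, then pose by overlap"""
    dat={}
    for n in cams:
        h=hull(n,M[name],x,y,a,z);o=np.floor(h.min(0)-14).astype(int);e=np.ceil(h.max(0)+14).astype(int)
        im=cv2.resize(pics[n][o[1]:e[1],o[0]:e[0]],None,fx=S,fy=S,interpolation=cv2.INTER_CUBIC);sh=im.shape[:2]
        if red:
            i=im.astype(int);k=((i[...,0]-np.maximum(i[...,1],i[...,2])>45)).astype(np.uint8)
            near=cv2.dilate(draw(h,o,sh),np.ones((25,25)));k&=near>0
            pts=cv2.findNonZero(k);m=np.zeros(sh,np.uint8);cv2.fillConvexPoly(m,cv2.convexHull(pts),255)
        else:
            d=draw(h,o,sh);g=np.full(sh,cv2.GC_BGD,np.uint8);g[cv2.dilate(d,np.ones((33,33)))>0]=cv2.GC_PR_BGD
            g[d>0]=cv2.GC_PR_FGD;g[cv2.erode(d,np.ones((25,25)))>0]=cv2.GC_FGD
            lab=cv2.cvtColor(im,cv2.COLOR_RGB2LAB);cv2.grabCut(lab,g,None,np.zeros((1,65)),np.zeros((1,65)),6,cv2.GC_INIT_WITH_MASK)
            m=((g==1)|(g==3)).astype(np.uint8)*255;m=cv2.morphologyEx(m,cv2.MORPH_OPEN,np.ones((13,13)))
            c,_=cv2.findContours(m,0,2);m[:]=0;cv2.drawContours(m,[max(c,key=cv2.contourArea)],0,255,-1)
        dat[n]=(o,m,im)
    def cost(p,cs=cams,full=True):
        t=0
        for n in cs:
            o,m,_=dat[n];k=draw(hull(n,M[name],p[0],p[1],p[2]/20,z,p[3]),o,m.shape)
            t+=np.count_nonzero(k^m)/np.count_nonzero(k|m)
        return t/len(cs)
    res={}
    for cs in [cams]+([(c,) for c in cams] if len(cams)>1 else []):
        best=None
        for da in(-.15,0,.15):
            p0=np.array([x,y,(a+da)*20,1.]);si=np.vstack([p0,p0+[.004,0,0,0],p0+[0,.004,0,0],p0+[0,0,2,0],p0+[0,0,0,.04]])
            r=minimize(cost,p0,args=(cs,),method="Nelder-Mead",options=dict(initial_simplex=si,xatol=1e-5,fatol=1e-5))
            if best is None or r.fun<best.fun:best=r
        p=best.x;res["+".join(cs)]=p
        if verbose:print(name,"+".join(c[:1] for c in cs),"x %.1f y %.1f mm yaw %.1f scale %.3f err %.3f"%(p[0]*1e3,p[1]*1e3,np.degrees(p[2]/20),p[3],best.fun))
    p=res["+".join(cams)];viz=[]
    for n in cams:
        o,m,im=dat[n];v=im[:,:,::-1].copy();c,_=cv2.findContours(m,0,2);cv2.drawContours(v,c,-1,(0,255,0),1)
        k=draw(hull(n,M[name],p[0],p[1],p[2]/20,z,p[3]),o,m.shape);c,_=cv2.findContours(k,0,2);cv2.drawContours(v,c,-1,(255,0,255),1)
        viz.append(cv2.copyMakeBorder(v,0,max(0,260-v.shape[0]),0,max(0,260-v.shape[1]),cv2.BORDER_CONSTANT)[:260,:260])
    return p,np.vstack(viz)
E
python3 - <<'E'
from fit import *
P={n:np.load(n+"0.npz")["p"] for n in("scene","top")}
V=[]
for nm,x,y,a,z,r in [("square_stand",.616,-.19,-.3,0,0),("hex_stand",.541,.384,0.,0,0),("small_stand",.66,.008,0,0,0),("round_stand",.539,-.38,0,0,0),("long_stand",.609,.215,-.2,0,0),
   ("small_holder",.448,.148,0,.05,1),("long_holder",.445,-.115,-.3,.024,1)]:
    p,v=fit(nm,x,y,a,z,P,bool(r));V.append(v)
im=np.hstack(V);cv2.imwrite("pics/fits0.png",cv2.resize(np.vstack([im[:,:1040],np.hstack([im[:,1040:],np.zeros((520,260,3),np.uint8)])]),None,fx=.57,fy=.57,interpolation=cv2.INTER_AREA))
E
```

```text
square_stand s+t x 616.0 y -189.3 mm yaw -24.6 scale 0.993 err 0.045
square_stand s x 615.9 y -187.6 mm yaw -24.5 scale 0.974 err 0.027
square_stand t x 615.9 y -190.0 mm yaw -24.1 scale 1.011 err 0.031
hex_stand s+t x 541.5 y 384.7 mm yaw 5.7 scale 0.989 err 0.049Traceback (most recent call last):
  File "<stdin>", line 6, in <module>
  File "fit.py", line 50, in fit
    r=minimize(cost,p0,args=(cs,),method="Nelder-Mead",options=dict(initial_simplex=si,xatol=1e-5,fatol=1e-5))
    res = _minimize_neldermead(fun, x0, args, callback, bounds=bounds,
                               **options)
    fsim[j] = func(sim[j])
              ~~~~^^^^^^^^
    fx = function(np.copy(x), *(wrapper_args + args))
  File "fit.py", line 42, in cost
    o,m,_=dat[n];k=draw(hull(n,M[name],p[0],p[1],p[2]/20,z,p[3]),o,m.shape)
                        ~~~~^^^^^^^^^^^^^^^^^^^^^^^^^^^^^^^^^^^^
  File "fit.py", line 14, in hull
    m=camera_model(n);R=np.array([[np.cos(a),-np.sin(a)],[np.sin(a),np.cos(a)]]);P=[]
ValueError: time passes only in moves, steps and waits
```

```bash
cat > patch.py <<'E'
s=open("h.py").read().replace("import cv2,numpy as np\n","import cv2,numpy as np\n_cm=camera_model;_c={}\ndef camera_model(n):\n    if n not in _c:_c[n]={k:np.array(v) for k,v in _cm(n).items()}\n    return _c[n]\n",1);open("h.py","w").write(s)
E
python3 patch.py
python3 - <<'E'
from fit import *
P={n:np.load(n+"0.npz")["p"] for n in("scene","top")}
V=[];out={}
for nm,x,y,a,z,r in [("square_stand",.616,-.19,-.4,0,0),("hex_stand",.541,.384,0.1,0,0),("small_stand",.66,.008,0,0,0),("round_stand",.539,-.38,0,0,0),("long_stand",.609,.215,-.2,0,0),
   ("small_holder",.448,.148,0,.05,1),("long_holder",.445,-.115,-.3,.024,1)]:
    p,v=fit(nm,x,y,a,z,P,bool(r));V.append(v);out[nm]=p
np.savez("fit0.npz",**out)
im=np.hstack(V);cv2.imwrite("pics/fits0.png",cv2.resize(np.vstack([im[:,:1040],np.hstack([im[:,1040:],np.zeros((520,260,3),np.uint8)])]),None,fx=.57,fy=.57,interpolation=cv2.INTER_AREA))
E
```

```text
square_stand s+t x 616.0 y -189.2 mm yaw -24.7 scale 0.995 err 0.045
square_stand s x 615.5 y -188.4 mm yaw -24.7 scale 0.977 err 0.029
square_stand t x 615.6 y -190.1 mm yaw -24.3 scale 1.010 err 0.029
hex_stand s+t x 541.7 y 384.7 mm yaw 5.9 scale 0.995 err 0.052
hex_stand s x 540.8 y 386.7 mm yaw 3.7 scale 0.970 err 0.045
hex_stand t x 541.8 y 383.8 mm yaw 5.5 scale 1.005 err 0.025
small_stand s+t x 663.7 y 8.9 mm yaw -1.7 scale 0.942 err 0.151
small_stand s x 664.6 y 12.3 mm yaw -3.9 scale 0.858 err 0.076
small_stand t x 662.7 y 7.0 mm yaw -2.1 scale 1.008 err 0.038
round_stand s+t x 540.1 y -380.8 mm yaw 9.9 scale 0.972 err 0.043
round_stand s x 540.3 y -380.0 mm yaw 2.4 scale 0.971 err 0.021
round_stand t x 540.2 y -381.9 mm yaw 8.1 scale 0.982 err 0.041
long_stand s+t x 610.7 y 216.0 mm yaw -17.6 scale 0.979 err 0.074
long_stand s x 609.7 y 218.3 mm yaw -17.7 scale 0.954 err 0.063
long_stand t x 611.5 y 215.2 mm yaw -15.8 scale 0.998 err 0.033
small_holder s+t x 449.4 y 151.5 mm yaw -9.0 scale 0.882 err 0.212
small_holder s x 446.0 y 149.4 mm yaw 4.8 scale 0.814 err 0.311
small_holder t x 449.5 y 151.1 mm yaw -12.2 scale 0.875 err 0.065
long_holder s+t x 444.9 y -118.2 mm yaw -26.5 scale 0.902 err 0.246
long_holder s x 435.1 y -124.7 mm yaw -13.4 scale 0.749 err 0.285
long_holder t x 445.7 y -116.1 mm yaw -26.3 scale 0.869 err 0.136
```

View pics/fits0.png

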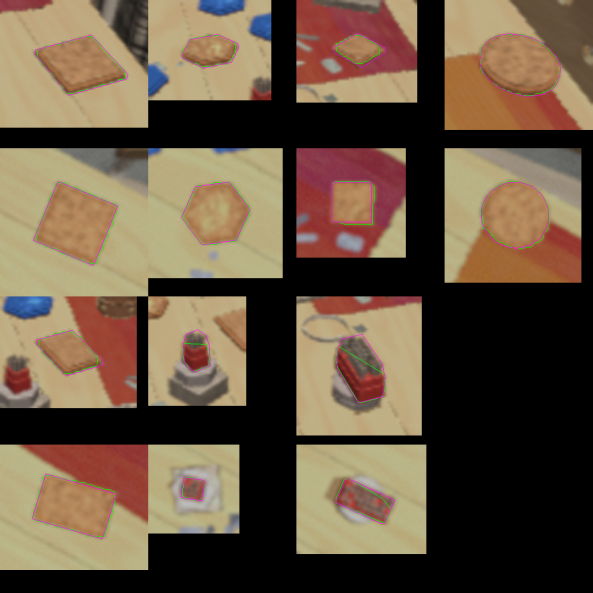

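The stand fits are good in the top view, but the holder fits suffer from the grey punches. I'll refit the holders with the size fixed, on the red parts only.

```bash
python3 - <<'E'
from fit import *
import fit as F
P={n:np.load(n+"0.npz")["p"] for n in("scene","top")}
def red(n,name,x,y,a,z):
    h=hull(n,M[name],x,y,a,z);o=np.floor(h.min(0)-10).astype(int);e=np.ceil(h.max(0)+10).astype(int)
    im=cv2.resize(P[n][o[1]:e[1],o[0]:e[0]],None,fx=S,fy=S,interpolation=cv2.INTER_CUBIC);i=im.astype(int)
    k=((i[...,0]-np.maximum(i[...,1],i[...,2])>45)*255).astype(np.uint8)
    k&=cv2.dilate(draw(h,o,k.shape),np.ones((9,9)))
    m=np.zeros_like(k);cv2.fillConvexPoly(m,cv2.convexHull(cv2.findNonZero(k)),255);return o,m
for nm,x,y,a,z in [("small_holder",.448,.149,-.15,.05),("long_holder",.445,-.116,-.46,.024)]:
  base=M[nm]
  for top in(.034,.038,.042):
    mod=[base[0],(base[1][0],.032,top)]
    for cs in(("scene","top"),("scene",),("top",)):
        D={n:red(n,nm,x,y,a,z) for n in cs}
        def cost(p):
            t=0
            for n in cs:
                o,m=D[n];k=draw(hull(n,mod,p[0],p[1],p[2]/20,z),o,m.shape);t+=np.count_nonzero(k^m)/np.count_nonzero(k|m)
            return t/len(cs)
        r=min((minimize(cost,[x,y,(a+d)*20],method="Nelder-Mead",options=dict(initial_simplex=np.array([x,y,(a+d)*20])+np.array([[0,0,0],[.006,0,0],[0,.006,0],[0,0,3]]))) for d in(-.25,0,.25)),key=lambda r:r.fun)
        print(nm,top,[c[0] for c in cs],np.round(r.x[:2]*1e3,1),round(np.degrees(r.x[2]/20),1),round(r.fun,3))
D=np.load("top0.npz");W=cloud("top",D["d"])
for nm,(x,y) in dict(s3=(.448,.149),s2=(.445,-.116)).items():
    for lo,hi in((.012,.04),(.04,.06),(.06,.12)):
        k=(np.hypot(W[...,0]-x,W[...,1]-y)<.06)&(W[...,2]>lo)&(W[...,2]<hi);q=W[k];print(nm,lo,hi,k.sum(),np.round((np.percentile(q,2,0)+np.percentile(q,98,0))*500,1),np.round(q.mean(0)*1e3,1))
E
```

```text
small_holder 0.034 ['s', 't'] [448.9 152.3] -23.1 0.221
small_holder 0.034 ['s'] [447.4 151.9] -21.3 0.214
small_holder 0.034 ['t'] [449.3 151.9] -20.4 0.221
small_holder 0.038 ['s', 't'] [449.  152.2] -23.5 0.237
small_holder 0.038 ['s'] [447.4 151.8] -21.1 0.249
small_holder 0.038 ['t'] [449.3 151.9] -20.4 0.221
small_holder 0.042 ['s', 't'] [448.9 152.3] -23.5 0.265
small_holder 0.042 ['s'] [447.1 151. ] -18.8 0.305
small_holder 0.042 ['t'] [449.3 151.9] -20.4 0.221
long_holder 0.034 ['s', 't'] [ 445.2 -118.1] -30.0 0.271
long_holder 0.034 ['s'] [ 446.1 -117.4] -30.0 0.282
long_holder 0.034 ['t'] [ 445.3 -118.2] -22.0 0.254
long_holder 0.038 ['s', 't'] [ 445.3 -117.1] -30.2 0.276
long_holder 0.038 ['s'] [ 446.1 -117.1] -29.6 0.295
long_holder 0.038 ['t'] [ 445.3 -118.2] -22.0 0.254
long_holder 0.042 ['s', 't'] [ 444.5 -118.7] -30.1 0.292
long_holder 0.042 ['s'] [ 445.9 -117.1] -31.1 0.325
long_holder 0.042 ['t'] [ 445.3 -118.2] -22.0 0.254
s3 0.012 0.04 136 [450.6 148.8  27.2] [450.2 140.8  29.9]
s3 0.04 0.06 165 [448.7 151.8  49.1] [448.6 151.3  50. ]
s3 0.06 0.12 102 [449.2 151.1  84. ] [448.4 150.7  85. ]
s2 0.012 0.04 104 [ 448.3 -112.9   24.2] [ 446.2 -112.3   24.4]
s2 0.04 0.06 141 [ 445.4 -114.1   51. ] [ 444.9 -111.7   53.3]
s2 0.06 0.12 162 [ 444.7 -118.    69.2] [ 444.6 -119.2   69.7]
```

```bash
python3 - <<'E'
from h import *
P={n:np.load(n+"0.npz")["p"] for n in("scene","top")}
rows=[]
for n in("top","scene"):
    a=[]
    for x,y,z,g in((.449,.151,.082,(0,-10,-20)),(.445,-.117,.056,(0,-22,-30))):
        v=np.ascontiguousarray(rect(n,P[n],z,x,y,.05,3900)[:,:,::-1])
        a.append(v)
        if n=="top":
            i=v.astype(int);k=((i[...,2]-i[...,1]>35)).astype(np.uint8);k=cv2.morphologyEx(k,cv2.MORPH_OPEN,np.ones((9,9)))
            r=cv2.minAreaRect(cv2.findNonZero(k));print([np.round(t,1) for t in r],"mm",np.array(r[1])/3.9)
            cv2.polylines(v,[np.int32(cv2.boxPoints(r))],True,(0,255,0),1)
    rows.append(np.hstack(a))
cv2.imwrite("pics/rect.png",cv2.resize(np.vstack(rows),(600,600)))
E
```

```text
[array([196.8, 195.2]), array([115.7, 112.1]), np.float64(13.1)] mm [29.67302958 28.74080169]
[array([192.2, 195.2]), array([290.2, 147.6]), np.float64(26.2)] mm [74.40858499 37.8361746 ]
```

View pics/rect.png

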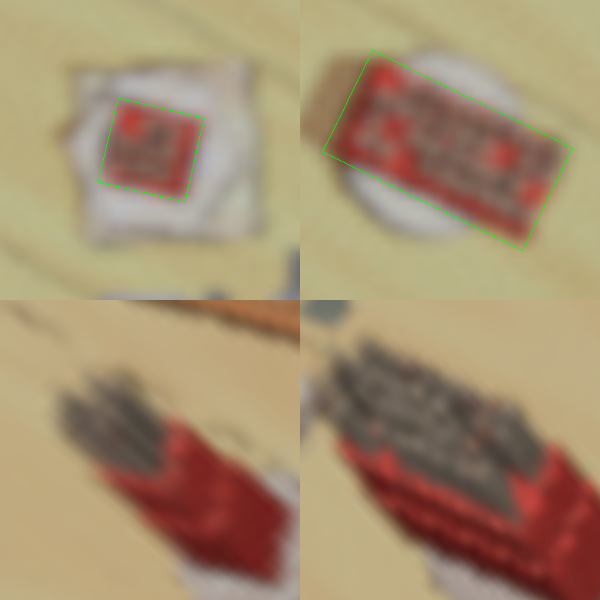

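The rectified top views give clean rectangles of 29.7x28.7 mm and 74.4x37.8 mm:
- **Small holder:** (449.0, 150.5), yaw -13°.
- **Long holder:** (445.0, -116.3), yaw -26°.

I'll move above the stack of three with the gripper shut, to check where the fingertips are.

Call:
jog_arm(commands=[[1.5,-3,-0.5,0,0],[3,-6,-1,0.5,0],[4.5,-9,-1.5,1,0],[5.8,-12,-2,1.6,0],[6.83,-14.15,-2,1.67,0]], grip_force=30)

```text
t: 0.72
tool_pos: [0.3798, 0.2953, 0.2013]
eef_rot: [0.112, 0.994, -0.0, -0.0]
wrist_force: [1.0, 0.1, 0.7]
finger_gap: 0.0001
grip_force: 0.0
```

Call:
jog_arm(commands=[[0,0,0,0,0],[0,0,0,0,0],[0,0,0,0,0],[0,0,0,0,0]])

```text
t: 1.23
tool_pos: [0.3789, 0.2986, 0.2018]
eef_rot: [0.112, 0.994, -0.0, -0.0]
wrist_force: [-0.5, -0.9, -0.4]
finger_gap: -0.0002
grip_force: 0.0
```

```bash
cat > st.py <<'E'
from h import *
def st():
    o=get_obs();q=o["eef_rot"];x,y,z,w=q
    yy=np.degrees(np.arctan2(1-2*(x*x+z*z),2*(x*y-w*z)))
    print("t %.2f"%o["t"],"tcp",np.round(np.array(o["tool_pos"])*1e3,1),"close-axis",round(yy,2),"gap",round(o["finger_gap"]*1e3,1),"F",np.round(o["wrist_force"],1),"grip",o["grip_force"],"q7",round(o["joint_positions"][6],2));return o
E
python3 - <<'E'
from st import *
o=st();p,d=snapshot("scene")
m=camera_model("scene");T=np.array(o["tool_pos"]);v=p.copy()
for dz,c in((0,(0,255,0)),(-.014,(255,0,0)),(-.027,(0,0,255))):
    q=m["mtx"]@(m["R"]@(T+[0,0,dz])+m["t"]);q=q[:2]/q[2];print(dz,q);cv2.drawMarker(v,tuple(np.int32(np.round(q))),c,cv2.MARKER_CROSS,3,1)
q=np.int32(q);c=v[q[1]-70:q[1]+40,q[0]-60:q[0]+60];cv2.imwrite("pics/tip.png",cv2.resize(c,None,fx=4,fy=4,interpolation=cv2.INTER_NEAREST)[:,:,::-1])
E
```

```text
t 1.23 tcp [378.9 298.6 201.8] close-axis 77.19 gap -0.2 F [-0.5 -0.9 -0.4] grip 0.0 q7 0.63
0 [223.89811324 155.42790124]
-0.014 [224.39653576 159.51453679]
-0.027 [224.85381794 163.26385698]
```

View pics/tip.png

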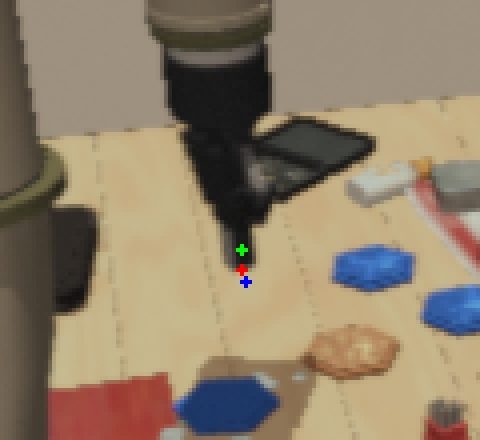

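With the gripper shut, the tip sits about 14 mm below the TCP at crop pixel (242,268), as the text says; it is higher when the gripper is open. Now I'll go over the small holder.

Call:
jog_arm(commands=[[0.8,-1.7,-0.4,0,0.65],[1.6,-3.4,-0.8,0,0.65],[2.34,-4.94,-1.4,0,0.65],[2.34,-4.94,-1.4,0,0.65],[2.34,-4.94,-1.4,0,0.65]])

```text
t: 1.9
tool_pos: [0.4496, 0.15, 0.1599]
eef_rot: [0.112, 0.994, 0.0, -0.0]
wrist_force: [-0.1, 0.5, 0.3]
finger_gap: 0.0555
grip_force: 0.0
```

```bash
python3 -c "from st import *;st()"
```

```text
t 1.90 tcp [449.6 150.  159.9] close-axis 77.09 gap 55.5 F [-0.1  0.5  0.3] grip 0.0 q7 0.99
```

Call:
jog_arm(commands=[[0,0,-1.5,0,0.65],[0,0,-2.6,0,0.65],[0,0,-3.1,0,0.65],[0,0,-3.1,0,0.65],[0,0,-3.1,0,0.65]])

```text
t: 2.52
tool_pos: [0.4506, 0.15, 0.0682]
eef_rot: [0.112, 0.994, 0.001, 0.001]
wrist_force: [-0.9, -0.2, 0.8]
finger_gap: 0.0554
grip_force: 0.0
```

Call:
jog_arm(commands=[[0,0,0,0,0.3],[0,0,0,0,0],[0,0,0,0,0],[0,0,0,0,0],[0,0,0,0,0]], grip_force=30)

```text
t: 3.15
tool_pos: [0.4505, 0.1497, 0.068]
eef_rot: [0.113, 0.994, 0.001, 0.001]
wrist_force: [-0.3, -0.7, 6.3]
finger_gap: 0.0276
grip_force: 30.1
```

Gripped. I'll lift, then carry it to the small stand.

Call:
jog_arm(commands=[[0,0,0.5,0,0],[0,0,1.5,0,0],[0,0,2.5,0,0],[1,-0.7,2.8,0.3,0],[2.4,-1.6,2.8,0.6,0]])

```text
t: 3.78
tool_pos: [0.5226, 0.102, 0.1532]
eef_rot: [0.079, 0.997, 0.001, 0.001]
wrist_force: [0.6, 0.2, -1.5]
finger_gap: 0.0277
grip_force: 30.1
```

```bash
python3 -c "from st import *;st()"
```

```text
t 3.77 tcp [522.6 102.  153.2] close-axis 80.89 gap 27.7 F [ 0.6  0.2 -1.5] grip 30.128352642059326 q7 1.25
```

Call:
jog_arm(commands=[[1.5,-1,0,0.4,0],[3,-2,0,0.8,0],[4.2,-2.8,-0.3,1.19,0],[4.72,-3.17,-0.8,1.19,0],[4.72,-3.17,-1,1.19,0]])

```text
t: 4.4
tool_pos: [0.6632, 0.0043, 0.12]
eef_rot: [0.02, 1.0, -0.001, -0.001]
wrist_force: [-1.1, 0.6, -2.1]
finger_gap: 0.0272
grip_force: 30.0
```

Call:
jog_arm(commands=[[0,0,0,0,0],[0,0,0,0,0],[0,0,0,0,0]])

```text
t: 4.78
tool_pos: [0.6633, 0.007, 0.122]
eef_rot: [0.019, 1.0, 0.0, 0.001]
wrist_force: [0.4, 0.4, -1.6]
finger_gap: 0.0274
grip_force: 30.0
```

```bash
python3 -c "from st import *;st()"
```

```text
t 4.78 tcp [663.3   7.  122. ] close-axis 87.86 gap 27.4 F [ 0.4  0.4 -1.6] grip 30.006054639816284 q7 1.62
```

Call:
jog_arm(commands=[[0.03,0,-1.2,0,0],[0.03,0,-2.2,0,0],[0.03,0,-2.8,0,0],[0.03,0,-3.0,0,0],[0.03,0,-3.0,0,0]])

```text
t: 5.4
tool_pos: [0.6646, 0.0062, 0.0315]
eef_rot: [0.019, 1.0, -0.0, 0.0]
wrist_force: [-0.7, -0.8, -1.0]
finger_gap: 0.0277
grip_force: 30.1
```

Call:
jog_arm(commands=[[0,0,-0.05,0,0],[0,0,-0.1,0,0],[0,0,-0.1,0,0]])

```text
t: 5.78
tool_pos: [0.6643, 0.0062, 0.0282]
eef_rot: [0.019, 1.0, 0.0, 0.0]
wrist_force: [0.2, -0.7, -1.6]
finger_gap: 0.0277
grip_force: 30.1
```

```bash
python3 -c "from st import *;st()"
```

```text
t 5.78 tcp [664.3   6.2  28.2] close-axis 87.8 gap 27.7 F [ 0.2 -0.7 -1.6] grip 30.069748163223267 q7 1.65
```

Call:
jog_arm(commands=[[0,0.02,-0.04,0,0],[0,0.02,-0.07,0,0],[0,0.02,-0.07,0,0]])

```text
t: 6.15
tool_pos: [0.6644, 0.0061, 0.0281]
eef_rot: [0.019, 1.0, 0.0, 0.0]
wrist_force: [-8.4, -1.0, 14.5]
finger_gap: 0.0277
grip_force: 32.2
```

Call:
jog_arm(commands=[[0,0,0.03,0,0.4],[0,0,0.03,0,0.6],[0,0,0.03,0,0.7],[0,0,0.03,0,0.7],[0,0,0.5,0,0.7]])

```text
t: 6.78
tool_pos: [0.6632, 0.0068, 0.0399]
eef_rot: [0.019, 1.0, -0.0, -0.001]
wrist_force: [-0.1, -0.2, -0.2]
finger_gap: 0.0599
grip_force: 0.0
```

Call:
jog_arm(commands=[[0,0,1.5,0,0.7],[0,0,2.8,0,0.8],[-1,-0.3,3.2,0,0.8],[-2.5,-0.8,3.2,0,0.8],[-4,-1.2,3.2,0,0.8]])

```text
t: 7.4
tool_pos: [0.5434, -0.0301, 0.1381]
eef_rot: [0.019, 1.0, -0.0, 0.001]
wrist_force: [0.5, -0.1, 0.3]
finger_gap: 0.0681
grip_force: 0.0
```

```bash
python3 -c "from st import *;st()"
```

```text
t 7.40 tcp [543.4 -30.1 138.1] close-axis 87.77 gap 68.1 F [ 0.5 -0.1  0.3] grip 0.0 q7 1.64
```

Call:
jog_arm(commands=[[-0.8,-0.7,0.3,-1.7,0.8],[-1.6,-1.4,0.7,-3.4,0.8],[-2.4,-2.1,0.7,-5.1,0.8],[-3.28,-2.87,0.7,-6.8,0.8],[-3.28,-2.87,0.7,-8.5,0.8]])

```text
t: 8.02
tool_pos: [0.4443, -0.1177, 0.159]
eef_rot: [0.452, 0.892, 0.001, 0.0]
wrist_force: [0.4, 0.6, 0.1]
finger_gap: 0.0683
grip_force: 0.0
```

Call:
jog_arm(commands=[[0,0,0,-1.7,0.8],[0,0,0,-3.4,0.8],[0,0,0,-5.1,0.8],[0,0,0,-6.8,0.8],[0,0,0,-8.5,0.8]])

```text
t: 8.65
tool_pos: [0.4461, -0.1156, 0.1588]
eef_rot: [0.791, 0.612, 0.001, 0.0]
wrist_force: [0.8, -1.8, 0.7]
finger_gap: 0.0682
grip_force: 0.0
```

Call:
jog_arm(commands=[[0,0,0,-1.7,0.8],[0,0,0,-2,0.8],[0,0,0,-2,0.8],[0,0,0,-2,0.8]])

```text
t: 9.15
tool_pos: [0.4459, -0.1154, 0.158]
eef_rot: [0.848, 0.529, 0.0, -0.0]
wrist_force: [-0.0, -0.2, 0.7]
finger_gap: 0.0682
grip_force: 0.0
```

```bash
cat > look.py <<'E'
from st import *
def look(tag):
    P={}
    for n in("scene","top"): p,d=snapshot(n);P[n]=p;np.savez(f"{n}_{tag}.npz",p=p,d=d)
    return P
def redrect(p,z,x,y,half=.045,s=3900):
    v=rect("top",p,z,x,y,half,s);i=v.astype(int);k=((i[...,0]-i[...,1]>35)&(i[...,0]-i[...,2]>35)).astype(np.uint8)
    return v,k
def rr(k,z,x,y,half=.045,s=3900):
    k=cv2.morphologyEx(k.astype(np.uint8),cv2.MORPH_OPEN,np.ones((9,9)));c,_=cv2.findContours(k,0,2);c=max(c,key=cv2.contourArea)
    r=cv2.minAreaRect(c);print("x %.1f y %.1f"%((x+half-r[0][1]/s)*1e3,(y+half-r[0][0]/s)*1e3),"size",np.round(np.array(r[1])/s*1e3,1),"yaw",-round(r[2],1));return r
E
python3 - <<'E'
from look import *
st();P=look("a")
v=rect("top",P["top"],.01,.662,.007,.06,2500);w=rect("top",P["top"],.05,.45,.15,.06,2500)
cv2.imwrite("pics/a.png",np.hstack([v,w])[:,:,::-1])
E
```

```text
t 9.15 tcp [ 445.9 -115.4  158. ] close-axis -26.07 gap 68.2 F [-0.  -0.2  0.7] grip 0.0 q7 -0.2
```

View pics/a.png

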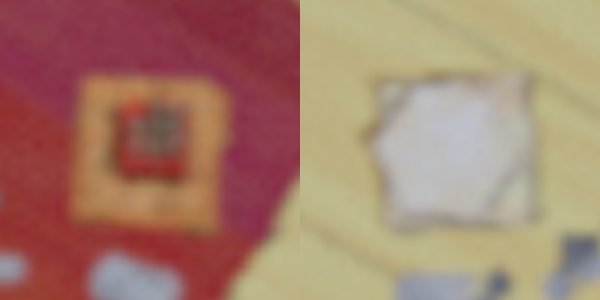

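The small holder stands upright on its stand, and the hexagonal block is now clear on the right. I'll check the placing numerically and measure the hex.

```bash
python3 - <<'E'
from look import *
P=np.load("top_a.npz")["p"]
for z,x,y,h in((.042,.662,.007,.022),):
    v,k=redrect(P,z,x,y,h);i=v.astype(int);k=(i[...,1]<95).astype(np.uint8);k=cv2.morphologyEx(k,cv2.MORPH_CLOSE,np.ones((15,15)));rr(k,z,x,y,h)
# stand at .009: cork colour (not red cloth): g high
v=rect("top",P,.009,.662,.007,.045,3900).astype(int);k=(v[...,1]>95).astype(np.uint8)
c=cv2.morphologyEx(k,cv2.MORPH_CLOSE,np.ones((151,151)));
for nm in("top0.npz","top_a.npz"):
    v=rect("top",np.load(nm)["p"],.009,.662,.007,.037,3900).astype(int);k=((v[...,0]-v[...,2]>40)&(v[...,1]-v[...,2]>18)).astype(np.uint8);k=cv2.morphologyEx(k,cv2.MORPH_CLOSE,np.ones((101,101)));rr(k,.009,.662,.007,.037)
from fit import *
PP={n:np.load(n+"_a.npz")["p"] for n in("scene","top")}
v=rect("top",P,.05,.45,.15,.045,3900);hsv=cv2.cvtColor(v,cv2.COLOR_RGB2HSV);k=((hsv[...,1]<45)&(hsv[...,2]>150)).astype(np.uint8)
k=cv2.morphologyEx(k,cv2.MORPH_OPEN,np.ones((15,15)));c,_=cv2.findContours(k,0,2);c=cv2.convexHull(max(c,key=cv2.contourArea));m=cv2.moments(c)
print("hex cen",450+45-m["m01"]/m["m00"]/3.9,150+45-m["m10"]/m["m00"]/3.9,"area ratio",m["m00"]/3900**2/(.052**2*np.sqrt(3)/2))
# hex orientation: min width directions
pts=c[:,0]/3.9
for a in np.arange(-30,30,5): 
    t=np.radians(a);ws=[np.ptp(pts@[-np.sin(t+b),-np.cos(t+b)]) for b in(0,np.pi/3,2*np.pi/3)];print(a,np.round(ws,1),end="; ")
print()
fit("hex_block",.449,.151,0,.03,PP,cams=("top",));fit("square_block",.449,.151,0,0,PP,cams=("top",))
E
```

```text
x 658.8 y 7.7 size [31.6 31.4] yaw -4.8
x 662.2 y 7.2 size [73.6 73.6] yaw -90.0
x 662.2 y 7.2 size [73.6 73.6] yaw -90.0
hex cen 449.17210362951687 147.6813177475638 area ratio 1.468509205927828
-30 [76.4 74.  63.3]; -25 [74.8 75.7 63.6]; -20 [72.7 76.9 63.6]; -15 [70.1 77.4 66. ]; -10 [67.  77.5 69.3]; -5 [63.4 77.1 72.2]; 0 [59.5 76.1 74.5]; 5 [59.1 74.7 76.2]; 10 [62.5 72.8 77.4]; 15 [66.  70.3 78. ]; 20 [69.  67.3 78. ]; 25 [71.7 65.6 77.5]; 
hex_block t x 449.8 y 146.8 mm yaw -7.9 scale 1.085 err 0.137
square_block t x 450.4 y 150.7 mm yaw 1.1 scale 1.032 err 0.057
```

The small holder is upright within a few millimetres; I'll fine-check it at the end. Next, the long holder.

Call:
jog_arm(commands=[[-0.03,-0.03,-1.5,0,0.8],[-0.03,-0.03,-2.8,0,0.8],[-0.03,-0.03,-3.7,0,0.8],[-0.03,-0.03,-3.92,0,0.8],[-0.03,-0.03,-3.92,0,0.8]])

```text
t: 9.88
tool_pos: [0.4451, -0.1164, 0.0405]
eef_rot: [0.849, 0.529, -0.0, 0.0]
wrist_force: [0.2, 0.1, 0.6]
finger_gap: 0.0679
grip_force: 0.0
```

Call:
jog_arm(commands=[[0,0,0,0,0.45],[0,0,0,0,0],[0,0,0,0,0],[0,0,0,0,0],[0,0,0,0,0]], grip_force=40)

```text
t: 10.5
tool_pos: [0.446, -0.1164, 0.0415]
eef_rot: [0.849, 0.528, 0.001, 0.001]
wrist_force: [-1.6, -0.2, 6.5]
finger_gap: 0.0349
grip_force: 40.2
```

```bash
python3 -c "from st import *;st()"
```

```text
t 10.50 tcp [ 446.  -116.4   41.5] close-axis -26.2 gap 34.9 F [-1.6 -0.2  6.5] grip 40.24034321308136 q7 -0.07
```

Call:
jog_arm(commands=[[0,0,0.5,0,0],[0,0,1.5,0,0],[0,0,3,0,0],[0.3,0.7,3.5,0,0],[1,2,3.5,0.3,0]])

```text
t: 11.12
tool_pos: [0.4757, -0.0574, 0.148]
eef_rot: [0.842, 0.54, 0.002, 0.001]
wrist_force: [0.3, 0.1, -3.1]
finger_gap: 0.035
grip_force: 40.9
```

Call:
jog_arm(commands=[[0.8,1.6,0,0.3,0],[1.6,3.2,0,0.6,0],[2.4,4.8,0,0.9,0],[3.2,6.4,0,1.2,0],[3.8,7.6,0,1.32,0]])

```text
t: 11.75
tool_pos: [0.5891, 0.1744, 0.1459]
eef_rot: [0.8, 0.599, 0.0, -0.0]
wrist_force: [0.5, -0.4, -3.2]
finger_gap: 0.0347
grip_force: 40.9
```

```bash
python3 -c "from st import *;st()"
```

```text
t 11.75 tcp [589.1 174.4 145.9] close-axis -16.33 gap 34.7 F [ 0.5 -0.4 -3.2] grip 40.91417849063873 q7 -0.47
```

Call:
jog_arm(commands=[[0.4,0.8,-0.3,0,0],[0.74,1.36,-1,0,0],[0.74,1.36,-2.2,0,0],[0.74,1.36,-2.8,0,0],[0.74,1.36,-2.8,0,0]])

```text
t: 12.38
tool_pos: [0.6101, 0.2118, 0.0603]
eef_rot: [0.801, 0.598, -0.002, -0.0]
wrist_force: [-0.0, 1.0, -2.5]
finger_gap: 0.0345
grip_force: 40.8
```

Call:
jog_arm(commands=[[0,0,0,0,0],[0,0,0,0,0],[0,0,0,0,0]])

```text
t: 12.75
tool_pos: [0.6117, 0.2127, 0.0623]
eef_rot: [0.801, 0.598, 0.001, 0.0]
wrist_force: [0.2, -0.1, -1.9]
finger_gap: 0.035
grip_force: 40.8
```

```bash
python3 -c "from st import *;st()"
```

```text
t 12.75 tcp [611.7 212.7  62.3] close-axis -16.49 gap 35.0 F [ 0.2 -0.1 -1.9] grip 40.813432931900024 q7 -0.48
```

Call:
jog_arm(commands=[[0,0.08,-0.6,0,0],[0,0.08,-1.0,0,0],[0,0.08,-1.1,0,0],[0,0.08,-1.1,0,0]])

```text
t: 13.25
tool_pos: [0.6105, 0.215, 0.0275]
eef_rot: [0.801, 0.599, -0.001, -0.0]
wrist_force: [-1.9, -0.4, -0.3]
finger_gap: 0.0348
grip_force: 41.3
```

Call:
jog_arm(commands=[[0,0,-0.04,0,0],[0,0,-0.07,0,0],[0,0,-0.07,0,0]])

```text
t: 13.62
tool_pos: [0.6106, 0.215, 0.0275]
eef_rot: [0.801, 0.598, -0.0, -0.001]
wrist_force: [-10.8, -2.1, 16.7]
finger_gap: 0.0347
grip_force: 43.4
```

```bash
python3 -c "from st import *;st()"
```

```text
t 13.62 tcp [610.6 215.   27.5] close-axis -16.48 gap 34.7 F [-10.8  -2.1  16.7] grip 43.4355765581131 q7 -0.47
```

Call:
jog_arm(commands=[[0,0,0.05,0,0.45],[0,0,0.05,0,0.6],[0,0,0.05,0,0.8],[0,0,0.05,0,0.8],[0,0,0.6,0,0.8]])

```text
t: 14.25
tool_pos: [0.6101, 0.2146, 0.0432]
eef_rot: [0.801, 0.598, -0.001, -0.0]
wrist_force: [-0.4, 0.3, -0.0]
finger_gap: 0.0683
grip_force: 0.0
```

Call:
jog_arm(commands=[[0,0,1.5,0,0.8],[0,0,3,0,0.9],[-1,0.8,4.4,0,1],[-2.5,2,5,0,1],[-4,3.5,5,0,1]])

```text
t: 14.88
tool_pos: [0.4923, 0.3196, 0.1978]
eef_rot: [0.802, 0.597, 0.003, -0.0]
wrist_force: [0.3, 1.3, 0.0]
finger_gap: 0.0856
grip_force: 0.0
```

Call:
jog_arm(commands=[[-1.3,1,0,0,1],[-1.3,1,0,0,1],[-1.3,1,0,0,1]])

```text
t: 15.25
tool_pos: [0.4536, 0.3487, 0.1952]
eef_rot: [0.801, 0.598, 0.001, 0.0]
wrist_force: [0.8, -0.8, 0.2]
finger_gap: 0.0856
grip_force: 0.0
```

```bash
python3 - <<'E'
from look import *
st();P=look("b")
t=P["top"]
a=[rect("top",t,z,x,y,.05,3900) for z,x,y in((.05,.45,.15),(.024,.446,-.116),(.042,.611,.215),(.042,.6627,.007))]
cv2.imwrite("pics/b.png",cv2.resize(np.vstack([np.hstack(a[:2]),np.hstack(a[2:])]),(600,600))[:,:,::-1])
E
```

```text
t 15.25 tcp [453.6 348.7 195.2] close-axis -16.49 gap 85.6 F [ 0.8 -0.8  0.2] grip 0.0 q7 -0.9
```

View pics/b.png

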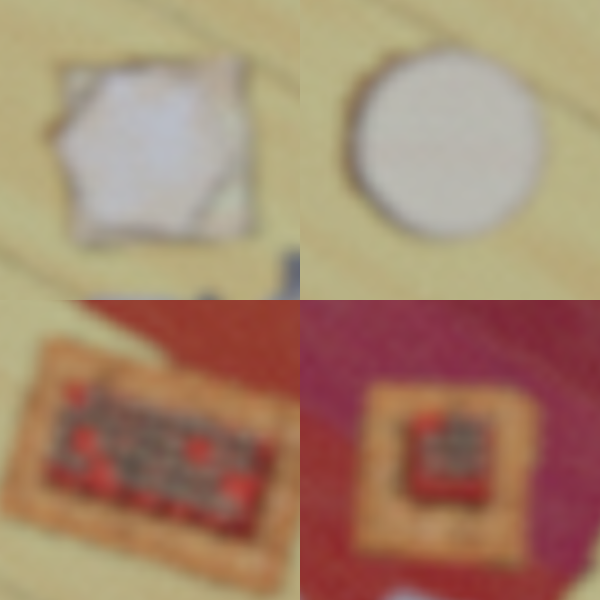

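```bash
cat > edge.py <<'E'
from fit import *
from scipy.optimize import differential_evolution
from scipy.ndimage import map_coordinates
def edgefit(pics,poly,z,x,y,sym,cams=("top","scene"),r=.008,chan=None,skip=None):
    """pose whose outline on plane z lies on the strongest colour steps"""
    n=len(poly);s=np.linspace(0.06,.94,14)[:,None]
    L=np.vstack([poly[i]*(1-s)+poly[(i+1)%n]*s for i in range(n)]);N=np.vstack([np.repeat([[e[1],-e[0]]],14,0)/np.hypot(*e) for e in(np.roll(poly,-1,0)-poly)])
    I={c:[cv2.GaussianBlur(ch,(0,0),.7) for ch in cv2.split(cv2.cvtColor(pics[c],cv2.COLOR_RGB2LAB).astype(np.float32))] for c in cams}
    def sc(p,cs=cams):
        a=p[2];R=np.array([[np.cos(a),-np.sin(a)],[np.sin(a),np.cos(a)]]);t=0
        for c in cs:
            m=camera_model(c);D=[]
            for o in(-.003,.003):
                q=(np.c_[(L+o*N)@R.T+p[:2],np.full(len(L),z)]@m["R"].T+m["t"])@m["mtx"].T;q=q[:,:2]/q[:,2:]
                D.append(np.array([map_coordinates(ch,[q[:,1],q[:,0]],order=1) for ch in I[c]]))
            d=D[1]-D[0];g=np.sqrt((d**2).sum(0));t+=np.minimum(g,25).mean()
        return -t
    for cs in [cams]+([(c,) for c in cams] if len(cams)>1 else []):
        R=differential_evolution(sc,[(x-r,x+r),(y-r,y+r),(-sym/2,sym/2)],args=(cs,),seed=1,popsize=20,tol=1e-6)
        print([c[0] for c in cs],np.round(R.x[:2]*1e3,1),"yaw",round(np.degrees(R.x[2]),1),"score",round(-R.fun/len(cs),2))
        if cs==cams:best=R.x
    return best
E
python3 - <<'E'
from edge import *
P={n:np.load(n+"_b.npz")["p"] for n in("scene","top")}
print("hex");h=edgefit(P,hexa(.052),.05,.449,.15,np.pi/3)
print("square");q=edgefit(P,sq(.06),.03,.449,.15,np.pi/2)
print("round");o=edgefit(P,rnd(.064),.024,.446,-.116,.01)
print("long");edgefit(P,box(.037,.074),.042,.611,.215,np.pi/2)
print("small");edgefit(P,sq(.029),.042,.662,.007,np.pi/2)
print("smallstand");edgefit(P,sq(.057),.008,.662,.007,np.pi/2)
print("longstand");edgefit(P,box(.065,.102),.008,.611,.215,np.pi/2)
vs=[]
for n in("top","scene"):
    v=rect(n,P[n],.05,.449,.15,.05,4000)[:,:,::-1].copy();v=cv2.convertScaleAbs(v,alpha=1.6,beta=-90)
    w=v.copy();R=np.array([[np.cos(h[2]),-np.sin(h[2])],[np.sin(h[2]),np.cos(h[2])]]);g=hexa(.052)@R.T+h[:2]
    cv2.polylines(w,[np.int32(np.c_[(.2-g[:,1])*4000,(.499-g[:,0])*4000])],True,(0,200,0),1);vs.append(np.hstack([v,w]))
cv2.imwrite("pics/hex.png",cv2.resize(np.vstack(vs),(600,600)))
E
```

```text
hex
['t', 's'] [448.5 150.1] yaw -8.8 score 15.63
['t'] [449.2 148.5] yaw -1.6 score 15.85
['s'] [447.2 152.9] yaw -4.1 score 16.36
square
['t', 's'] [447.3 145.6] yaw 5.0 score 15.42
['t'] [447.4 146.3] yaw 5.7 score 14.68
['s'] [441.3 154.6] yaw 29.8 score 16.64
round
['t', 's'] [ 445.3 -116.3] yaw 0.3 score 17.27
['t'] [ 448.4 -110.9] yaw -0.3 score 16.87
['s'] [ 445.5 -115.7] yaw 0.3 score 18.34
long
['t', 's'] [607.8 212.4] yaw -15.6 score 16.9
['t'] [606.7 211.7] yaw -16.3 score 24.53
['s'] [619. 223.] yaw -21.1 score 17.43
small
['t', 's'] [658.9   9. ] yaw 7.4 score 17.05
['t'] [657.9   7.9] yaw 0.1 score 24.85
['s'] [670.   12.5] yaw 39.2 score 13.71
smallstand
['t', 's'] [660.7   9.1] yaw -3.4 score 21.5
['t'] [661.9   7.9] yaw -3.6 score 25.0
['s'] [660.3   9.5] yaw -3.0 score 18.11
longstand
['t', 's'] [608.3 214.3] yaw -16.2 score 17.39
['t'] [609.8 215. ] yaw -17.2 score 23.86
['s'] [605.  211.4] yaw -17.3 score 16.31
```

View pics/hex.png

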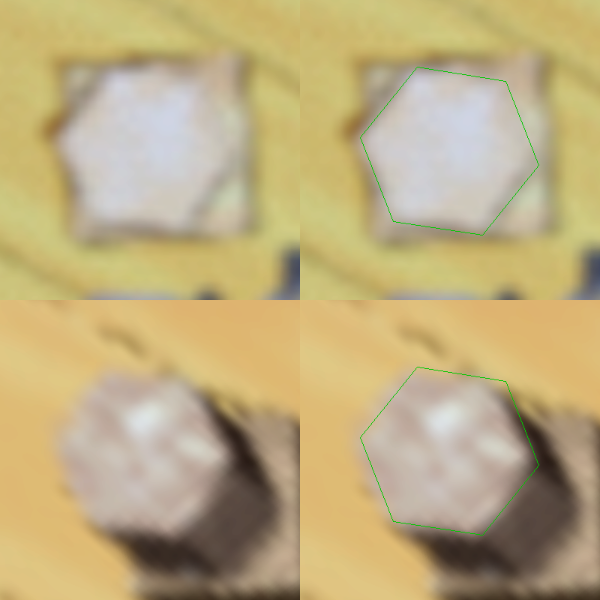

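Call:
jog_arm(commands=[[0,-2,-0.5,0.7,1],[-0.1,-4,-1,1.4,1],[-0.17,-5.8,-1.5,2.08,1],[-0.17,-6.62,-2.3,2.08,1],[-0.17,-6.62,-2.5,2.08,1]])

```text
t: 15.98
tool_pos: [0.4479, 0.1466, 0.1182]
eef_rot: [0.734, 0.679, -0.001, -0.0]
wrist_force: [0.2, -0.1, 0.7]
finger_gap: 0.0853
grip_force: 0.0
```

Call:
jog_arm(commands=[[0,0,0,0,1],[0,0,0,0,1],[0,0,0,0,1]])

```text
t: 16.35
tool_pos: [0.4482, 0.1515, 0.1196]
eef_rot: [0.731, 0.682, 0.0, 0.0]
wrist_force: [-0.4, 0.2, -0.4]
finger_gap: 0.0854
grip_force: 0.0
```

```bash
python3 -c "from st import *;st()"
```

```text
t 16.35 tcp [448.2 151.5 119.6] close-axis -3.93 gap 85.4 F [-0.4  0.2 -0.4] grip 0.0 q7 -0.38
```

Call:
jog_arm(commands=[[0,-0.04,-1.2,0,1],[0,-0.04,-2.2,0,1],[0,-0.04,-2.5,0,1],[0,-0.04,-2.58,0,1],[0,-0.04,-2.58,0,1]])

```text
t: 16.98
tool_pos: [0.4485, 0.1497, 0.0426]
eef_rot: [0.731, 0.682, 0.001, 0.0]
wrist_force: [-0.3, -0.3, -0.0]
finger_gap: 0.0855
grip_force: 0.0
```

Call:
jog_arm(commands=[[0,0,0,0,0.75],[0,0,0,0,0.6],[0,0,0,0,0.5],[0,0,0,0,0.5],[0,0,0,0,0.5]], grip_force=50)

```text
t: 17.6
tool_pos: [0.4486, 0.1496, 0.0428]
eef_rot: [0.731, 0.682, 0.001, 0.0]
wrist_force: [-1.3, -1.5, 7.4]
finger_gap: 0.0508
grip_force: 52.4
```

```bash
python3 -c "from st import *;st()"
```

```text
t 17.60 tcp [448.6 149.6  42.8] close-axis -4.01 gap 50.8 F [-1.3 -1.5  7.4] grip 52.38915145397186 q7 -0.31
```

Call:
jog_arm(commands=[[0,0,0.3,0,0.3],[0,0,1,0,0.3],[0,0,2,0,0.3],[0.3,0.8,2.5,0,0.3],[1,2.4,2.5,0,0.3]])

```text
t: 18.23
tool_pos: [0.4789, 0.2203, 0.1188]
eef_rot: [0.733, 0.681, 0.001, 0.0]
wrist_force: [1.5, 0.6, -3.5]
finger_gap: 0.051
grip_force: 53.8
```

Call:
jog_arm(commands=[[0.8,1.8,0,0,0.3],[1.5,3.6,0,0,0.3],[2.11,5.41,0,0,0.3],[2.11,5.41,-0.5,0,0.3],[2.11,5.41,-0.5,0,0.3]])

```text
t: 18.85
tool_pos: [0.5398, 0.3825, 0.0995]
eef_rot: [0.731, 0.682, -0.003, 0.0]
wrist_force: [-0.6, -0.6, -4.7]
finger_gap: 0.051
grip_force: 53.9
```

```bash
python3 -c "from st import *;st()"
```

```text
t 18.85 tcp [539.8 382.5  99.5] close-axis -3.98 gap 51.0 F [-0.6 -0.6 -4.7] grip 53.88636231422424 q7 -0.58
```

Call:
jog_arm(commands=[[0,0,-1,0,0.3],[0,0,-1.8,0,0.3],[0,0,-2,0,0.3],[0,0,-2,0,0.3],[0,0,-2,0,0.3]])

```text
t: 19.48
tool_pos: [0.542, 0.3838, 0.0434]
eef_rot: [0.732, 0.682, 0.001, 0.0]
wrist_force: [0.3, -0.1, -3.1]
finger_gap: 0.0507
grip_force: 53.9
```

```bash
python3 -c "from st import *;st()"
```

```text
t 19.48 tcp [542.  383.8  43.4] close-axis -4.03 gap 50.7 F [ 0.3 -0.1 -3.1] grip 53.907458782196045 q7 -0.56
```

Call:
jog_arm(commands=[[0,0,-0.4,0,0.3],[0,0,-0.6,0,0.3],[0,0,-0.66,0,0.3],[0,0,-0.7,0,0.3],[0,0,-0.7,0,0.3]])

```text
t: 20.1
tool_pos: [0.5409, 0.3836, 0.0229]
eef_rot: [0.731, 0.682, -0.0, -0.0]
wrist_force: [-9.5, -7.1, 16.9]
finger_gap: 0.0511
grip_force: 56.4
```

```bash
python3 -c "from st import *;st()"
```

```text
t 20.10 tcp [540.9 383.6  22.9] close-axis -4.0 gap 51.1 F [-9.5 -7.1 16.9] grip 56.43881678581238 q7 -0.55
```

Call:
jog_arm(commands=[[0,0,0.05,0,0.7],[0,0,0.05,0,1],[0,0,0.1,0,1],[0,0,0.1,-0.5,1],[0,0,0.1,-2,1]])

```text
t: 20.72
tool_pos: [0.5413, 0.3836, 0.0237]
eef_rot: [0.8, 0.6, 0.0, -0.0]
wrist_force: [0.3, 0.0, -0.5]
finger_gap: 0.0854
grip_force: 0.0
```

Call:
jog_arm(commands=[[0,0,0,-1.7,1],[0,0,0,-3.4,1],[0,0,0,-5.1,1],[0,0,0,-6.8,1],[0,0,0,-8,1]])

```text
t: 21.35
tool_pos: [0.5411, 0.3838, 0.0236]
eef_rot: [0.975, 0.223, 0.0, 0.0]
wrist_force: [0.3, -0.2, -0.3]
finger_gap: 0.0857
grip_force: 0.0
```

```bash
python3 -c "from st import *;st()"
```

```text
t 21.35 tcp [541.1 383.8  23.6] close-axis -64.27 gap 85.7 F [ 0.3 -0.2 -0.3] grip 0.0 q7 -1.48
```

Squeeze gently to centre it on the second pair of flats, then leave.

Call:
jog_arm(commands=[[0.02,0,0,0,0.75],[0.02,0,0,0,0.6],[0.02,0,0,0,0.5],[0.02,0,0,0,0.5]], grip_force=20)

```text
t: 21.85
tool_pos: [0.5417, 0.3841, 0.0239]
eef_rot: [0.974, 0.225, 0.0, -0.0]
wrist_force: [-1.7, 1.5, 1.4]
finger_gap: 0.0518
grip_force: 22.7
```

Call:
jog_arm(commands=[[0,0,0,0,0.8],[0,0,0,0,1],[0,0,0,0,1],[0,0,1,0,1],[0,0,3,0,1]])

```text
t: 22.48
tool_pos: [0.5399, 0.3827, 0.1118]
eef_rot: [0.974, 0.225, -0.003, 0.001]
wrist_force: [2.0, 1.3, 0.5]
finger_gap: 0.085
grip_force: 0.0
```

Call:
jog_arm(commands=[[-1,0.5,1.5,1.5,1],[-2.5,1,2,3,1],[-3.5,1,2,4.5,1],[-3.5,1,2,6,1],[-3.5,1,2,7,1]])

```text
t: 23.1
tool_pos: [0.4362, 0.4138, 0.174]
eef_rot: [0.828, 0.561, 0.0, -0.0]
wrist_force: [-0.0, -0.2, 0.5]
finger_gap: 0.0851
grip_force: 0.0
```

```bash
python3 - <<'E'
from look import *
from edge import *
st();P=look("c")
for nm,x,y,a in(("square_block",.449,.15,0),("round_block",.446,-.116,0),):
    fit(nm,x,y,a,0,P)
print("sq");edgefit(P,sq(.06),.03,.449,.15,np.pi/2);print("rnd");edgefit(P,rnd(.064),.024,.446,-.116,.01)
print("hexblock");edgefit(P,hexa(.052),.03,.542,.384,np.pi/3)
a=[rect("top",P["top"],z,x,y,.06,2500) for z,x,y in((.03,.45,.15),(.03,.5418,.384))]
cv2.imwrite("pics/c.png",np.hstack(a)[:,:,::-1])
E
```

```text
t 23.10 tcp [436.2 413.8 174. ] close-axis -21.71 gap 85.1 F [-0.  -0.2  0.5] grip 0.0 q7 -1.03
square_block s+t x 449.8 y 151.5 mm yaw 5.1 scale 1.000 err 0.065
square_block s x 450.0 y 151.3 mm yaw 3.2 scale 0.994 err 0.040
square_block t x 449.5 y 151.4 mm yaw 3.5 scale 1.021 err 0.077
round_block s+t x 447.8 y -113.9 mm yaw -4.1 scale 0.997 err 0.067
round_block s x 447.2 y -113.2 mm yaw 10.5 scale 0.966 err 0.039
round_block t x 448.0 y -115.0 mm yaw 9.6 scale 1.021 err 0.046
sq
['t', 's'] [448.8 146.2] yaw 3.1 score 14.59
['t'] [447.9 146. ] yaw 4.0 score 12.48
['s'] [450.6 147.9] yaw 4.7 score 17.05
rnd
['t', 's'] [ 445.3 -116.2] yaw 0.2 score 17.29
['t'] [ 448.4 -111. ] yaw -0.3 score 16.95
['s'] [ 445.5 -115.7] yaw 0.3 score 18.35
hexblock
['t', 's'] [540.9 383.7] yaw -7.0 score 20.23
['t'] [541.2 383.8] yaw -1.8 score 24.87
['s'] [541.  382.9] yaw -11.1 score 15.85
```

View pics/c.png

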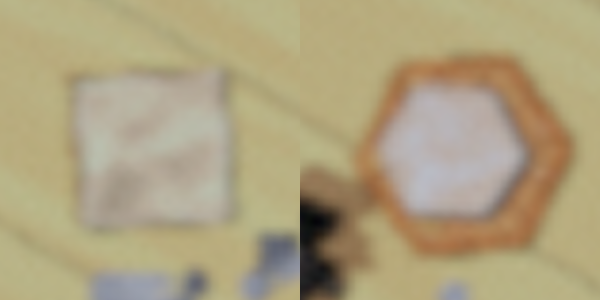

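The hex block sits centred on its stand once parallax is allowed for. The square block on the left is at (449.7, 151.2), yaw about 4°. I'll grip it along y, clear of the loose bits.

Call:
jog_arm(commands=[[0.1,-1.7,0,1.7,1],[0.2,-3.4,0,3.4,1],[0.3,-5.1,0,5.1,1],[0.45,-6.8,0,6.8,1],[0.45,-8.75,-0.5,8.5,1]])

```text
t: 23.82
tool_pos: [0.4513, 0.15, 0.1596]
eef_rot: [0.507, 0.862, 0.001, 0.001]
wrist_force: [0.6, -0.2, 0.2]
finger_gap: 0.0852
grip_force: 0.0
```

Call:
jog_arm(commands=[[0,0,-0.5,1.7,1],[0,0,-1,3.4,1],[0,0,-1.5,5.1,1],[0,0,-1.5,6.8,1],[0,0,-1.5,8.5,1]])

```text
t: 24.45
tool_pos: [0.4502, 0.151, 0.1135]
eef_rot: [0.086, 0.996, -0.0, -0.0]
wrist_force: [0.4, -0.4, 0.3]
finger_gap: 0.0855
grip_force: 0.0
```

Call:
jog_arm(commands=[[0,0,0,1.7,1],[0,0,0,2.3,1],[0,0,0,2.3,1],[0,0,0,2.3,1]])

```text
t: 24.95
tool_pos: [0.4503, 0.1512, 0.1138]
eef_rot: [-0.031, 1.0, -0.0, -0.0]
wrist_force: [-0.3, -0.7, -0.6]
finger_gap: 0.0855
grip_force: 0.0
```

```bash
python3 -c "from st import *;st()"
```

```text
t 24.95 tcp [450.3 151.2 113.8] close-axis 93.59 gap 85.5 F [-0.3 -0.7 -0.6] grip 0.0 q7 1.32
```

Call:
jog_arm(commands=[[0,0,-1.2,0,1],[0,0,-2.4,0,1],[0,0,-3.2,0,1],[0,0,-3.32,0,1],[0,0,-3.32,0,1]])

```text
t: 25.58
tool_pos: [0.4506, 0.1514, 0.0147]
eef_rot: [-0.032, 0.999, -0.0, 0.0]
wrist_force: [-0.0, 0.2, 0.2]
finger_gap: 0.0855
grip_force: 0.0
```

Call:
jog_arm(commands=[[0,0,0,0,0.8],[0,0,0,0,0.7],[0,0,0,0,0.6],[0,0,0,0,0.4],[0,0,0,0,0.4]], grip_force=70)

```text
t: 26.2
tool_pos: [0.4512, 0.1508, 0.0156]
eef_rot: [-0.032, 0.999, 0.0, 0.001]
wrist_force: [-3.8, -5.4, 11.7]
finger_gap: 0.0589
grip_force: 74.5
```

```bash
python3 -c "from st import *;st()"
```

```text
t 26.20 tcp [451.2 150.8  15.6] close-axis 93.7 gap 58.9 F [-3.8 -5.4 11.7] grip 74.51006054878235 q7 1.4
```

Call:
jog_arm(commands=[[0,0,0.4,0,0.4],[0,0,1.4,0,0.4],[0,0,2.6,0,0.4],[0.6,-1.2,3,-0.6,0.4],[1.4,-2.8,3,-1.2,0.4]])

```text
t: 26.82
tool_pos: [0.4926, 0.0687, 0.1057]
eef_rot: [0.029, 1.0, 0.001, 0.001]
wrist_force: [1.0, 1.0, -7.6]
finger_gap: 0.0584
grip_force: 79.4
```

Call:
jog_arm(commands=[[0.8,-1.7,0,-0.9,0.4],[1.6,-3.4,0,-1.8,0.4],[2.5,-5.1,0,-2.6,0.4],[3.3,-6.8,0,-3.48,0.4],[4.13,-8.57,0,-3.48,0.4]])

```text
t: 27.45
tool_pos: [0.6164, -0.1898, 0.1037]
eef_rot: [0.211, 0.978, 0.001, -0.001]
wrist_force: [2.2, 1.1, -6.3]
finger_gap: 0.0583
grip_force: 79.3
```

```bash
python3 -c "from st import *;st()"
```

```text
t 27.45 tcp [ 616.4 -189.8  103.7] close-axis 65.69 gap 58.3 F [ 2.2  1.1 -6.3] grip 79.25138354301453 q7 1.65
```

Call:
jog_arm(commands=[[0.01,-0.01,-1,0,0.4],[0.01,-0.01,-1.9,0,0.4],[0.01,-0.01,-2.1,0,0.4],[0.01,-0.01,-2.1,0,0.4],[0.01,-0.01,-2.1,0,0.4]])

```text
t: 28.08
tool_pos: [0.6174, -0.1901, 0.0428]
eef_rot: [0.21, 0.978, -0.0, 0.001]
wrist_force: [-1.0, 1.0, -6.8]
finger_gap: 0.0585
grip_force: 79.1
```

```bash
python3 -c "from st import *;st()"
```

```text
t 28.07 tcp [ 617.4 -190.1   42.8] close-axis 65.7 gap 58.5 F [-1.   1.  -6.8] grip 79.13127064704895 q7 1.68
```

Call:
jog_arm(commands=[[0,0,-0.35,0,0.4],[0,0,-0.5,0,0.4],[0,0,-0.55,0,0.4],[0,0,-0.58,0,0.4],[0,0,-0.58,0,0.4]])

```text
t: 28.7
tool_pos: [0.6163, -0.1898, 0.0258]
eef_rot: [0.211, 0.978, 0.001, -0.0]
wrist_force: [-9.5, 5.0, 13.0]
finger_gap: 0.0588
grip_force: 81.9
```

```bash
python3 -c "from st import *;st()"
```

```text
t 28.70 tcp [ 616.3 -189.8   25.8] close-axis 65.67 gap 58.8 F [-9.5  5.  13. ] grip 81.86293244361877 q7 1.69
```

Call:
jog_arm(commands=[[0,0,0.05,0,0.8],[0,0,0.05,0,1],[0,0,0.05,0,1],[0,0,1,0,1],[0,0,2.6,0,1]])

```text
t: 29.32
tool_pos: [0.6153, -0.1896, 0.1007]
eef_rot: [0.211, 0.978, -0.0, -0.002]
wrist_force: [-0.8, -0.7, 0.6]
finger_gap: 0.0857
grip_force: 0.0
```

Call:
jog_arm(commands=[[-1.8,0.8,0,0,1],[-3.6,1.6,0,0,1],[-5.66,2.48,0,0,1],[-5.66,2.48,0,0,1],[-5.66,2.48,0,0,1]])

```text
t: 29.95
tool_pos: [0.4474, -0.1154, 0.1025]
eef_rot: [0.21, 0.978, 0.0, 0.001]
wrist_force: [0.3, -0.8, 0.5]
finger_gap: 0.0854
grip_force: 0.0
```

```bash
python3 - <<'E'
from look import *
from edge import *
st();P=look("d")
print("blk");edgefit(P,sq(.06),.04,.616,-.19,np.pi/2);print("stand");edgefit(P,sq(.088),.008,.616,-.19,np.pi/2)
v=rect("top",P["top"],.04,.6158,-.1898,.06,2500);cv2.imwrite("pics/d.png",v[:,:,::-1])
# grey block on cork by saturation
hsv=cv2.cvtColor(v,cv2.COLOR_RGB2HSV);k=(hsv[...,1]<75).astype(np.uint8);k[:40]=0;k[-40:]=0;k[:,:40]=0;k[:,-40:]=0
rr(k,.04,.6158,-.1898,.06,2500)
E
```

```text
t 29.95 tcp [ 447.4 -115.4  102.5] close-axis 65.71 gap 85.4 F [ 0.3 -0.8  0.5] grip 0.0 q7 1.47
blk
['t', 's'] [ 614.  -189.6] yaw -23.8 score 20.86
['t'] [ 614.2 -190. ] yaw -24.2 score 24.32
['s'] [ 612.2 -187.2] yaw -20.6 score 17.88
stand
['t', 's'] [ 612.2 -190.7] yaw -24.4 score 19.49
['t'] [ 615.9 -190.9] yaw -24.2 score 24.53
['s'] [ 611.4 -190.9] yaw -24.4 score 18.65
x 614.7 y -188.8 size [64.2 63.6] yaw -25.3
```

View pics/d.png

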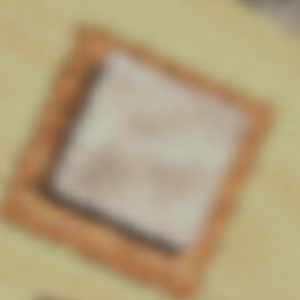

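The square block lies square on its cork, centred within about 2 mm and with matching yaw. Now the round block.

Call:
jog_arm(commands=[[-0.02,0,-1.2,0,1],[-0.02,0,-2.2,0,1],[-0.02,0,-2.8,0,1],[-0.02,0,-2.95,0,1],[-0.02,0,-2.95,0,1]])

```text
t: 30.68
tool_pos: [0.4468, -0.1164, 0.0134]
eef_rot: [0.211, 0.977, -0.001, 0.0]
wrist_force: [0.0, -0.4, 0.6]
finger_gap: 0.0851
grip_force: 0.0
```

Call:
jog_arm(commands=[[0,0,0,0,0.8],[0,0,0,0,0.7],[0,0,0,0,0.6],[0,0,0,0,0.5],[0,0,0,0,0.5]], grip_force=70)

```text
t: 31.3
tool_pos: [0.4471, -0.1156, 0.0149]
eef_rot: [0.211, 0.978, 0.001, 0.001]
wrist_force: [-4.2, 1.2, 13.5]
finger_gap: 0.0614
grip_force: 72.6
```

```bash
python3 -c "from st import *;st()"
```

```text
t 31.30 tcp [ 447.1 -115.6   14.9] close-axis 65.68 gap 61.4 F [-4.2  1.2 13.5] grip 72.61736137792468 q7 1.6
```

Call:
jog_arm(commands=[[0,0,0.4,0,0.5],[0,0,1.4,0,0.5],[0,0,2.4,0,0.5],[0.4,-1.2,2.6,0,0.5],[0.9,-2.6,2.6,0,0.5]])

```text
t: 31.92
tool_pos: [0.4739, -0.1933, 0.0927]
eef_rot: [0.209, 0.978, 0.001, 0.001]
wrist_force: [0.9, 0.8, -5.4]
finger_gap: 0.061
grip_force: 78.5
```

Call:
jog_arm(commands=[[0.6,-1.7,0,0,0.5],[1.2,-3.4,0,0,0.5],[1.8,-5.1,0,0,0.5],[2.2,-6.26,-0.3,0,0.5],[2.2,-6.26,-1,0,0.5]])

```text
t: 32.55
tool_pos: [0.5385, -0.3856, 0.062]
eef_rot: [0.213, 0.977, -0.002, 0.001]
wrist_force: [-0.4, 0.3, -6.0]
finger_gap: 0.0613
grip_force: 78.5
```

Call:
jog_arm(commands=[[0,0,-0.5,0,0.5],[0,0,-0.5,0,0.5],[0,0,-0.5,0,0.5]])

```text
t: 32.92
tool_pos: [0.5396, -0.3806, 0.047]
eef_rot: [0.21, 0.978, 0.0, 0.0]
wrist_force: [0.0, 0.2, -4.8]
finger_gap: 0.0614
grip_force: 78.5
```

```bash
python3 -c "from st import *;st()"
```

```text
t 32.92 tcp [ 539.6 -380.6   47. ] close-axis 65.75 gap 61.4 F [ 0.   0.2 -4.8] grip 78.51669073104858 q7 2.03
```

Call:
jog_arm(commands=[[0.02,-0.03,-0.5,0,0.5],[0.02,-0.03,-0.67,0,0.5],[0.02,-0.03,-0.72,0,0.5],[0.02,-0.03,-0.75,0,0.5],[0.02,-0.03,-0.75,0,0.5]])

```text
t: 33.55
tool_pos: [0.5395, -0.3818, 0.0251]
eef_rot: [0.211, 0.978, 0.001, -0.0]
wrist_force: [-5.6, 6.5, 9.7]
finger_gap: 0.061
grip_force: 80.0
```

```bash
python3 -c "from st import *;st()"
```

```text
t 33.55 tcp [ 539.5 -381.8   25.1] close-axis 65.68 gap 61.0 F [-5.6  6.5  9.7] grip 80.02792775630951 q7 2.04
```

Released, then turned 90° for a centring squeeze.

Call:
jog_arm(commands=[[0,0,0.04,0,0.8],[0,0,0.05,0,1],[0,0,0.07,0,1],[0,0,0.07,-1.5,1],[0,0,0.07,-3,1]])

```text
t: 34.17
tool_pos: [0.5397, -0.3825, 0.026]
eef_rot: [0.363, 0.932, -0.0, 0.0]
wrist_force: [0.1, -0.0, 0.3]
finger_gap: 0.0853
grip_force: 0.0
```

Call:
jog_arm(commands=[[0,0,0,-1.7,1],[0,0,0,-3.4,1],[0,0,0,-5.1,1],[0,0,0,-6.8,1],[0,0,0,-8.5,1]])

```text
t: 34.8
tool_pos: [0.5398, -0.3824, 0.0259]
eef_rot: [0.729, 0.684, -0.0, 0.0]
wrist_force: [1.0, 0.6, -0.4]
finger_gap: 0.0856
grip_force: 0.0
```

Call:
jog_arm(commands=[[0,0,0,-1.7,1],[0,0,0,-3.4,1],[0,0,0,-3.5,1],[0,0,0,-3.5,1]])

```text
t: 35.3
tool_pos: [0.5397, -0.3824, 0.0258]
eef_rot: [0.839, 0.544, -0.0, 0.0]
wrist_force: [-0.2, 0.9, -0.3]
finger_gap: 0.0852
grip_force: 0.0
```

```bash
python3 -c "from st import *;st()"
```

```text
t 35.30 tcp [ 539.7 -382.4   25.8] close-axis -24.11 gap 85.2 F [-0.2  0.9 -0.3] grip 0.0 q7 0.66
```

Call:
jog_arm(commands=[[0.02,0.02,0,0,0.85],[0.02,0.02,0,0,0.7],[0.02,0.02,0,0,0.6],[0.02,0.02,0,0,0.6]], grip_force=20)

```text
t: 35.8
tool_pos: [0.5407, -0.3818, 0.0264]
eef_rot: [0.84, 0.543, 0.0, 0.0]
wrist_force: [0.3, 0.4, 4.5]
finger_gap: 0.0631
grip_force: 22.1
```

Call:
jog_arm(commands=[[0,0,0,0,0.85],[0,0,0,0,1],[0,0,0,0,1],[0,0,1,0,1],[0,0,2.8,0,1]])

```text
t: 36.42
tool_pos: [0.5393, -0.3805, 0.1085]
eef_rot: [0.84, 0.542, -0.001, -0.002]
wrist_force: [1.2, -0.5, -0.5]
finger_gap: 0.0848
grip_force: 0.0
```

Call:
jog_arm(commands=[[-0.6,1.8,0.5,0,1],[-1.2,3.6,1,0,1],[-1.8,5.4,1.5,0,1],[-2.4,7.2,2,0,1],[-3.2,8.8,2,0,1]])

```text
t: 37.05
tool_pos: [0.4515, -0.129, 0.1715]
eef_rot: [0.84, 0.543, 0.001, 0.001]
wrist_force: [0.9, 0.8, 0.8]
finger_gap: 0.0856
grip_force: 0.0
```

```bash
python3 - <<'E'
from look import *
from edge import *
st();Ps=[look("e%d"%i) for i in range(4)]
P={n:np.mean([q[n] for q in Ps],0).astype(np.uint8) for n in("top","scene")}
T=("top",)
for nm,g,zt,G,x,y,s in(("round",rnd(.064),.034,rnd(.092),.540,-.3815,.01),("hex",hexa(.052),.03,hexa(.08),.5418,.384,np.pi/3),("square",sq(.06),.04,sq(.088),.6158,-.19,np.pi/2),
   ("small",sq(.029),.042,sq(.057),.6625,.007,np.pi/2),("long",box(.037,.074),.042,box(.065,.102),.611,.215,np.pi/2)):
    print(nm);edgefit(P,g,zt,x,y,s,T);edgefit(P,G,.008,x,y,s,T)
a=[rect("top",P["top"],z,x,y,.06,2200) for z,x,y in((.042,.6625,.007),(.042,.611,.215),(.034,.540,-.3815))]
b=[rect("scene",P["scene"],z,x,y,.06,2200) for z,x,y in((.01,.6625,.007),(.01,.611,.215),(.01,.540,-.3815))]
cv2.imwrite("pics/e.png",np.vstack([np.hstack(a),np.hstack(b)])[:,:,::-1])
E
```

```text
t 37.05 tcp [ 451.5 -129.   171.5] close-axis -24.29 gap 85.6 F [0.9 0.8 0.8] grip 0.0 q7 0.18
round
['t'] [ 539.4 -380.1] yaw -0.3 score 24.14
['t'] [ 540.8 -382.1] yaw -0.3 score 18.75
hex
['t'] [541.  383.7] yaw -1.2 score 24.88
['t'] [542. 384.] yaw 5.1 score 24.57
square
['t'] [ 614.6 -189.6] yaw -25.2 score 24.31
['t'] [ 616.3 -189.9] yaw -25.2 score 21.92
small
['t'] [657.8   8. ] yaw -0.5 score 24.91
['t'] [661.9   7.9] yaw -3.9 score 25.0
long
['t'] [606.8 211.7] yaw -16.1 score 24.58
['t'] [609.8 215. ] yaw -17.2 score 23.93
```

View pics/e.png

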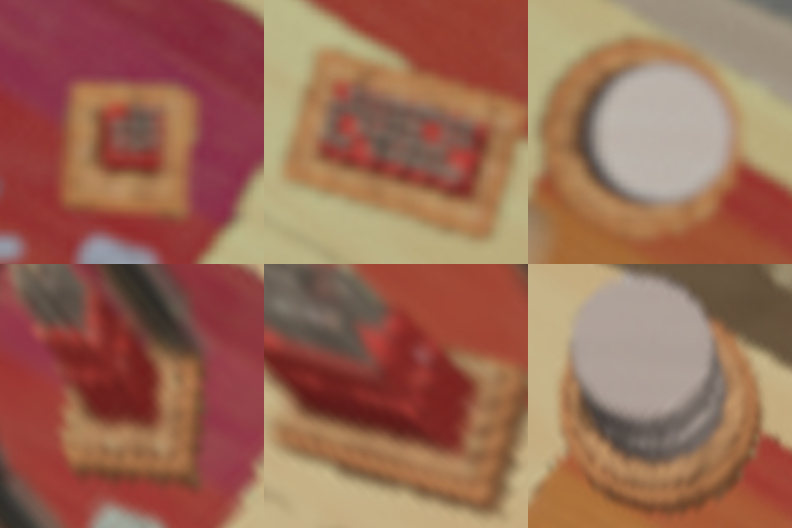

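The round, hex and square blocks are centred within about 2 mm. The holder edge fits are biased, because the tall near walls show in the top view, so I'll check them with whole silhouettes.

```bash
python3 - <<'E'
from fit import *
P={n:np.mean([np.load(f"{n}_e{i}.npz")["p"] for i in range(4)],0).astype(np.uint8) for n in("scene","top")}
V=[]
for nm,x,y,a,z in(("small_holder",.6625,.007,-.035,.01),("long_holder",.611,.215,-.29,.01),("round_block",.54,-.3815,0,.01),("square_block",.6158,-.1898,-.43,.01),("hex_block",.5418,.384,-.07,.01)):
    p,v=fit(nm,x,y,a,z,P);V.append(v)
cv2.imwrite("pics/f.png",cv2.resize(np.hstack(V),(800,320)))
E
```

```text
small_holder s+t x 662.1 y 7.6 mm yaw 4.4 scale 0.917 err 0.132
small_holder s x 664.2 y 7.0 mm yaw -0.4 scale 0.901 err 0.118
small_holder t x 661.2 y 8.4 mm yaw 1.7 scale 0.963 err 0.096
long_holder s+t x 608.7 y 213.8 mm yaw -15.6 scale 0.906 err 0.067
long_holder s x 608.5 y 214.2 mm yaw -14.7 scale 0.861 err 0.039
long_holder t x 608.6 y 212.8 mm yaw -15.5 scale 0.924 err 0.055
round_block s+t x 539.9 y -381.0 mm yaw 14.0 scale 0.973 err 0.063
round_block s x 539.4 y -381.1 mm yaw -7.5 scale 0.960 err 0.043
round_block t x 540.3 y -381.4 mm yaw 2.9 scale 0.991 err 0.067
square_block s+t x 616.7 y -190.1 mm yaw -24.7 scale 0.943 err 0.101
square_block s x 615.2 y -187.8 mm yaw -24.9 scale 0.951 err 0.029
square_block t x 617.5 y -192.5 mm yaw -21.7 scale 0.947 err 0.074
hex_block s+t x 541.8 y 385.2 mm yaw -2.3 scale 0.965 err 0.052
hex_block s x 541.9 y 386.6 mm yaw -1.9 scale 0.953 err 0.040
hex_block t x 542.2 y 384.5 mm yaw -3.3 scale 0.980 err 0.041
```

View pics/f.png

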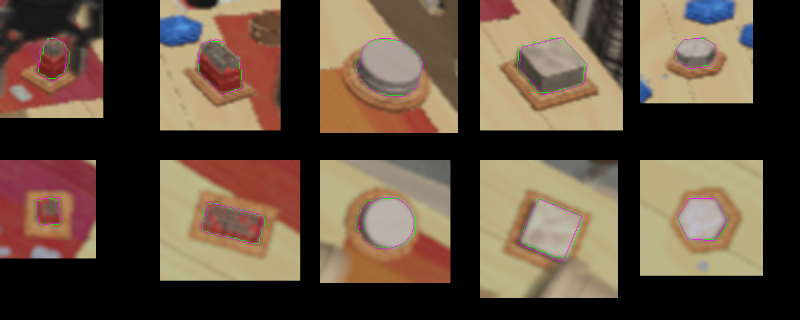

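Everything stands well. Only the long holder sits about 3 mm off along its length, in the -y direction, so I'll regrasp it and nudge it.

Call:
jog_arm(commands=[[0.8,1.7,0,0.3,0.8],[1.6,3.4,0,0.6,0.8],[2.4,5.1,0,0.9,0.8],[3.2,6.8,0,1.3,0.8],[4,8.5,0,1.3,0.8]])

```text
t: 38.08
tool_pos: [0.5731, 0.1236, 0.1708]
eef_rot: [0.802, 0.597, 0.0, 0.002]
wrist_force: [0.3, 0.4, 0.6]
finger_gap: 0.0681
grip_force: 0.0
```

Call:
jog_arm(commands=[[0.7,1.5,0,0,0.8],[1.3,2.97,0,0,0.8],[1.3,2.97,-1,0,0.8],[1.3,2.97,-1,0,0.8],[1.3,2.97,-1,0,0.8]])

```text
t: 38.7
tool_pos: [0.6115, 0.211, 0.1418]
eef_rot: [0.803, 0.596, 0.0, 0.002]
wrist_force: [-0.8, -0.0, 0.5]
finger_gap: 0.0685
grip_force: 0.0
```

```bash
python3 -c "from st import *;st()"
```

```text
t 38.70 tcp [611.5 211.  141.8] close-axis -16.76 gap 68.5 F [-0.8 -0.   0.5] grip 0.0 q7 -0.19
```

Call:
jog_arm(commands=[[-0.03,0.13,-1.2,0.05,0.8],[-0.03,0.13,-2.4,0.05,0.8],[-0.03,0.13,-3.4,0.05,0.8],[-0.03,0.13,-3.7,0.05,0.8],[-0.03,0.13,-3.7,0.05,0.8]])

```text
t: 39.33
tool_pos: [0.6103, 0.2167, 0.0312]
eef_rot: [0.8, 0.6, 0.001, 0.002]
wrist_force: [0.8, 0.3, 0.7]
finger_gap: 0.0682
grip_force: 0.0
```

Call:
jog_arm(commands=[[0,0,0,0,0.5],[0,0,0,0,0.3],[0,0,0,0,0.2],[0,0,0,0,0.2],[0,0,0.1,0,0.2]], grip_force=40)

```text
t: 39.95
tool_pos: [0.6095, 0.2174, 0.0332]
eef_rot: [0.8, 0.6, 0.0, 0.001]
wrist_force: [-0.9, 0.8, -2.4]
finger_gap: 0.0346
grip_force: 40.2
```

```bash
python3 -c "from st import *;st()"
```

```text
t 39.95 tcp [609.5 217.4  33.2] close-axis -16.25 gap 34.6 F [-0.9  0.8 -2.4] grip 40.18439590930939 q7 -0.14
```

Call:
jog_arm(commands=[[0.04,0.06,0,0,0.2],[0.06,0.09,0,0,0.2],[0.06,0.09,-0.06,0,0.2],[0.06,0.09,-0.12,0,0.2],[0.06,0.09,-0.12,0,0.2]])

```text
t: 40.58
tool_pos: [0.6116, 0.2203, 0.0317]
eef_rot: [0.8, 0.6, 0.001, 0.001]
wrist_force: [-10.2, -0.1, 17.6]
finger_gap: 0.0347
grip_force: 42.8
```

```bash
python3 -c "from st import *;st()"
```

```text
t 40.58 tcp [611.6 220.3  31.7] close-axis -16.24 gap 34.7 F [-10.2  -0.1  17.6] grip 42.763933539390564 q7 -0.14
```

Call:
jog_arm(commands=[[0,0,0.06,0,0.45],[0,0,0.06,0,0.6],[0,0,0.06,0,0.8],[0,0,0.06,0,0.8],[0,0,0.8,0,0.8]])

```text
t: 41.2
tool_pos: [0.6103, 0.2198, 0.0526]
eef_rot: [0.8, 0.6, -0.001, 0.001]
wrist_force: [0.1, -0.2, -0.9]
finger_gap: 0.0683
grip_force: 0.0
```

Call:
jog_arm(commands=[[0,0,1.5,0,0.8],[0,0,3.2,0,0.8],[-1.5,-1.5,4,0,0.8],[-3,-3,4.5,0,0.8],[-5,-5,4.5,0,0.8]])

```text
t: 41.82
tool_pos: [0.483, 0.0895, 0.1898]
eef_rot: [0.8, 0.6, 0.002, 0.001]
wrist_force: [-0.6, -0.3, 2.6]
finger_gap: 0.0684
grip_force: 0.0
```

Call:
jog_arm(commands=[[-0.5,-2,0,0,0.8],[-0.5,-4,0,0,0.8],[-0.5,-5,0,0,0.8],[-0.5,-5,0,0,0.8],[-0.5,-5,0,0,0.8]])

```text
t: 42.45
tool_pos: [0.4682, -0.0582, 0.1884]
eef_rot: [0.8, 0.6, 0.001, 0.001]
wrist_force: [0.3, 0.7, 1.0]
finger_gap: 0.0687
grip_force: 0.0
```

```bash
python3 - <<'E'
from look import *
from fit import *
from edge import edgefit
st();Ps=[look("g%d"%i) for i in range(4)]
P={n:np.mean([q[n] for q in Ps],0).astype(np.uint8) for n in("top","scene")}
fit("long_holder",.611,.215,-.29,.01,P);edgefit(P,box(.037,.074),.042,.611,.215,np.pi/2,("top",))
fit("small_holder",.6625,.007,-.035,.01,P)
v=rect("top",P["top"],.042,.611,.215,.06,3200);w=P["scene"][160:310,230:470]
cv2.imwrite("pics/g.png",np.hstack([v[:375,:],cv2.resize(w,(416,375))[:, :]])[:,:,::-1])
E
```

```text
t 42.45 tcp [468.2 -58.2 188.4] close-axis -16.28 gap 68.7 F [0.3 0.7 1. ] grip 0.0 q7 0.1
long_holder s+t x 608.7 y 217.7 mm yaw -16.7 scale 0.924 err 0.084
long_holder s x 609.1 y 218.3 mm yaw -16.6 scale 0.876 err 0.054
long_holder t x 609.5 y 216.7 mm yaw -13.9 scale 0.948 err 0.081
['t'] [606.9 216.7] yaw -17.0 score 24.3
small_holder s+t x 662.0 y 8.2 mm yaw 5.1 scale 0.871 err 0.137
small_holder s x 661.2 y 7.5 mm yaw 8.1 scale 0.811 err 0.115
small_holder t x 662.2 y 8.2 mm yaw 3.1 scale 0.946 err 0.103
```

View pics/g.png

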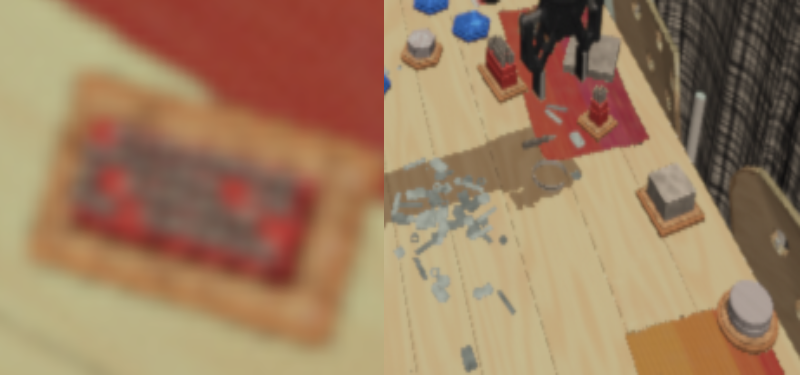

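The right-hand crop shows all five pieces upright on their own stands, and the long holder is now centred within about 2 mm (left crop, centre near (195,205)). The gripper is clear of everything, so I'm handing in.

```bash
python3 -c "from plant import *;print(finish_job())"
```

```text
the job is handed in; nothing more can be done
None
```

I handed the job in at about 43 s with all five pieces upright on their own stands; by the last camera measurements they are within about 2 mm of centre, with the sides of the square block and both holders in line with their stands to within a few degrees.

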